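Put the setup blocks away in the push-latched case

ROBOT

A 7-joint arm with a two-finger parallel gripper is mounted at the origin on the work surface. World frame = base frame: x ahead of the robot, y to its left, z up, the work surface at z = 0. Lengths are in mm, angles in rad, forces in N, time in s.
With the tool pointing down it reaches from about 400 to 875 mm from the base axis. Payload 4.4 kg.
Tool frame: the origin (TCP) lies at the very end of the fingers, on their centre line; the grasp point (between the pads) lies 19 mm behind it; z points along the fingers, x is the direction in which the jaws open and shut, and the axes are right-handed (so a half turn about z gives the same grasp; the last joint's range is limited). The gripper opens to 85 mm and grips with 20 to 120 N. Pads are 22 mm wide; open, the fingers measure 114 mm over their backs; the gripper's body (76 mm by 85 mm) begins 54 mm behind the grasp point. The pads swing forward as they close: fully open they stand 13 mm farther back than shut.
Start: joints at [-1.25, 0.628, 0.038, 1.517, -0.027, 0.996, -0.02], TCP at [245.175, 602.002, 231.313] pointing down, gripper open.
Joint ranges: [-3.06, 3.06], [-0.37, 2.12], [-1.25, 1.32], [0.18, 2.47], [-1.1, 4.24], [0.23, 1.98], [-2.94, 2.94]. Speed limits (rad/s): [2.57, 2.57, 3.14, 3.14, 3.14, 3.14, 3.14].

INTERFACE

Orientations are given as [roll, pitch, yaw] about the fixed x, y, z axes, in that order (R = Rz(yaw) Ry(pitch) Rx(roll)).
In Python, from cell import telemetry, get_image, get_calibration, ctrl gives the robot as it stands. The module is installed in compiled form; this text tells all that it offers.
- The arm moves only by the tool arm_command, never from a script. Its arguments are lists of equal length, an entry for each row: "rot": the turn, a rotation vector about the world's x, y, z in degrees, a list of three; "slide": the shift along the world's x, y, z in mm, a list of three; "gripper": the finger opening in mm, from 0 to 85.4. A call has 1 to 5 rows; each row shifts and turns the pose as measured when the row begins; what a row does not reach is not made up. A row lasts 1/12 s, in which the tool goes at most 41.7 mm and 7.16 degrees, less where a joint would pass 70% of its speed; a pose out of reach is approached as far as the arm can. A call with a gripper value outside its range is refused whole. The fingers move at their own pace and stop on an object; the grip force is fixed at half the most. Time passes only in rows, so rows that do not move let the fingers close. It gives the time, the measured TCP pose, the force and the opening at its end, in the units of the state.
- telemetry.read_state(): the state, without advancing time (a new reading comes with each control period).
- get_image(name): name is "scene" or "side" or "wrist"; returns (picture, depth): 420x560x3 uint8, red, green, blue; 420x560 float32, mm along the optical axis (not along the pixel's ray), 0 where there is no reading.
- get_calibration(name): a dict with "fx", "fy", "cx", "cy" (pixels), "xyz" and "attitude" of the camera in the world. Camera axes: x right, y up, looking along -z (the intrinsics and any distortion apply to the point x, -y, -z); pixel columns grow to the right and rows downward; lengths in mm; the calibration is good to about 2 mm. A picture is of the moment at which its call begins: read the wrist's pose just before it. get_calibration takes no time and is no camera call; for the wrist camera it gives the pose at the moment of the call.
- ctrl.finish_job(): hands the job in, once; it reports no verdict.
The state is a dict: "clock": time; "qpos": joint angles; "qd": joint speeds; "tau": joint torques, N m; "eef_pos": TCP position; "tool_rot": TCP orientation; "force": force on the tool from outside, world axes, zero at the start; "torque": the same for the moment, N m; "width": finger opening in mm.
Only numpy, scipy, OpenCV 4.12 (cv2) and the standard library are available. Lean on these libraries where they do the work, as an engineer would, in place of code of your own. Each camera call takes 0.05 s, during which the arm holds its last target.

TASK

Clear the setup blocks and V-blocks off the bench into the blue case: press its lid once to release the push latch and let it spring fully open, lay every block flat on the floor of a well of its own, one block per well (which goes where does not matter), then push the lid down and press it again so that it stays latched shut. Leave the other things on the bench where they are.

Things in the scene. Friction and masses are not known exactly. Their poses are not given: they have to be found in the camera images.
- case: blue steel case, fixed: outside 108 (x) x 386 (y) mm, walls 6 mm thick, front and ends 54 mm high, back 62. Origin: centre of its underside, on the bench. Its -x side (front) faces roughly the robot, +x is the hinge side. Five wells in a row along y, pitch 68 mm; a dark latch housing, 60 mm wide, 48 high, stands 34 mm out from the middle of the front
- well0 (a point): centre of the floor of well 0 (at the case's -y end), 8 mm above the bench, axes as the case. Each well is a pocket 80 (x) x 44 (y) mm, 12 mm deep, between black ribs 24 mm wide whose tops are 20 mm above the bench
- well1 (a point): centre of the floor of well 1, 68 mm along the case's +y from well 0
- well2 (a point): centre of the floor of well 2, 136 mm along the case's +y from well 0
- well3 (a point): centre of the floor of well 3, 204 mm along the case's +y from well 0
- well4 (a point): centre of the floor of well 4, 272 mm along the case's +y from well 0
- lid (a joint): angle of the clear, grey-edged lid (rad): 0 latched shut and level, 1.75 fully open. A spring opens it (about 3 N at the pad near shut), damped, 2 to 3 s. Push latch: from latched, press the front down to the stop (11 mm, -0.088) and let go: it opens by itself. From open, push it down to that stop (-0.082) and let go: it latches at 0. Presses under 6 mm change nothing. Wait 3 s between presses
- push_pad (a point): centre of the top of the round black rubber pad (28 mm across, 3 mm thick) at the middle of the lid's front, 131 mm from the hinge axis, on a tab 58 mm wide that ends 20 mm beyond it; moves with the lid, z is the lid's outward normal; 73 mm above the bench and 71 mm in front of the case's origin when latched
- lid_hinge (a point): middle of the lid's hinge axis (along the case's y), 60 mm behind the case's origin (its +x), 66 mm above the bench; turns with the lid. The lid is a 4 mm sheet, outer face 4 mm off this axis, 396 mm long, reaching 118 mm from the axis (151 mm at the tab)
- block0: bright steel setup block with three dark holes on top and in each side, 68 (x) x 34 (y) x 40 (z) mm, about 0.45 kg, lying at first on its underside on the bench; origin at its centre, x along its length; may be absent
- block1: bright steel V-block (V groove along its length in the top), 68 (x) x 34 (y) x 40 (z) mm, about 0.45 kg, lying at first on its underside on the bench; origin at its centre, x along its length; may be absent
- block2: brass V-block (V groove along its length in the top), 68 (x) x 34 (y) x 40 (z) mm, about 0.45 kg, lying at first on its underside on the bench; origin at its centre, x along its length; may be absent
- block3: green-painted block with a dark band along the sides and one dark hole on top, 68 (x) x 34 (y) x 40 (z) mm, about 0.45 kg, lying at first on its underside on the bench; origin at its centre, x along its length; may be absent
- block4: dark steel block with three dark holes on top and light squares on its ends, 68 (x) x 34 (y) x 40 (z) mm, about 0.45 kg, lying at first on its underside on the bench; origin at its centre, x along its length; may be absent
- t_key: bystander: black T-handled chuck key lying flat, 88 x 80 mm, 16 mm high; origin under its middle
- feeler: bystander: brass feeler-gauge holder lying flat, 90 x 22 x 14 mm; origin under its centre
- handbook: bystander: closed thick green-covered handbook, 166 x 114 x 44 mm; origin under its centre
- oil_bottle: bystander: yellow bottle with a red cap, 56 mm across, 130 mm high, upright; origin under its centre
- pencil_cup: bystander: empty steel cup, 76 mm across, 95 mm high, upright; origin under its centre
- micro_box: bystander: dark wooden instrument box, 110 x 80 x 34 mm; origin under its centre
- mallet: bystander: mallet lying flat, orange head 90 x 40 mm, wooden handle 190 mm long; origin under the head's centre

How it is judged (in metres and radians):
On the way, in this order (a step that is already met when the one before it is completed fails the run):
1. the latch is released and the lid has swung open (beyond 1.5 rad) (value of joint lid above 1.5 rad), for 0.2 s.
2. every block present lies in a well of its own, with the lid still open (beyond 1.2 rad) (value of joint lid above 1.2 rad and (horizontal distance between block0 and well0 below 0.016 m or horizontal distance between block0 and well1 below 0.016 m or horizontal distance between block0 and well2 below 0.016 m or horizontal distance between block0 and well3 below 0.016 m or horizontal distance between block0 and well4 below 0.016 m) and height (world z) of block0 between 0.018 and 0.033 m and angle between each of block0, block1, block2, block3, block4's own x axis and vertical above 1.42 rad and (horizontal distance between block1 and well0 below 0.016 m or horizontal distance between block1 and well1 below 0.016 m or horizontal distance between block1 and well2 below 0.016 m or horizontal distance between block1 and well3 below 0.016 m or horizontal distance between block1 and well4 below 0.016 m) and height (world z) of block1 between 0.018 and 0.033 m and (horizontal distance between block2 and well0 below 0.016 m or horizontal distance between block2 and well1 below 0.016 m or horizontal distance between block2 and well2 below 0.016 m or horizontal distance between block2 and well3 below 0.016 m or horizontal distance between block2 and well4 below 0.016 m) and height (world z) of block2 between 0.018 and 0.033 m and (horizontal distance between block3 and well0 below 0.016 m or horizontal distance between block3 and well1 below 0.016 m or horizontal distance between block3 and well2 below 0.016 m or horizontal distance between block3 and well3 below 0.016 m or horizontal distance between block3 and well4 below 0.016 m) and height (world z) of block3 between 0.018 and 0.033 m and (horizontal distance between block4 and well0 below 0.016 m or horizontal distance between block4 and well1 below 0.016 m or horizontal distance between block4 and well2 below 0.016 m or horizontal distance between block4 and well3 below 0.016 m or horizontal distance between block4 and well4 below 0.016 m) and height (world z) of block4 between 0.018 and 0.033 m), for 0.2 s.
At the end, for the whole second after the job is handed in: Lid latched shut by itself (-0.03 to 0.04 rad); every block present at rest, flat in its own well: centre within 16 mm (horizontally) of the well's centre and 18 to 33 mm above the bench, long axis level within 8 degrees (any long face down) (value of joint lid between -0.03 and 0.04 rad and (horizontal distance between block0 and well0 below 0.016 m or horizontal distance between block0 and well1 below 0.016 m or horizontal distance between block0 and well2 below 0.016 m or horizontal distance between block0 and well3 below 0.016 m or horizontal distance between block0 and well4 below 0.016 m) and height (world z) of block0 between 0.018 and 0.033 m and angle between each of block0, block1, block2, block3, block4's own x axis and vertical above 1.42 rad and (horizontal distance between block1 and well0 below 0.016 m or horizontal distance between block1 and well1 below 0.016 m or horizontal distance between block1 and well2 below 0.016 m or horizontal distance between block1 and well3 below 0.016 m or horizontal distance between block1 and well4 below 0.016 m) and height (world z) of block1 between 0.018 and 0.033 m and (horizontal distance between block2 and well0 below 0.016 m or horizontal distance between block2 and well1 below 0.016 m or horizontal distance between block2 and well2 below 0.016 m or horizontal distance between block2 and well3 below 0.016 m or horizontal distance between block2 and well4 below 0.016 m) and height (world z) of block2 between 0.018 and 0.033 m and (horizontal distance between block3 and well0 below 0.016 m or horizontal distance between block3 and well1 below 0.016 m or horizontal distance between block3 and well2 below 0.016 m or horizontal distance between block3 and well3 below 0.016 m or horizontal distance between block3 and well4 below 0.016 m) and height (world z) of block3 between 0.018 and 0.033 m and (horizontal distance between block4 and well0 below 0.016 m or horizontal distance between block4 and well1 below 0.016 m or horizontal distance between block4 and well2 below 0.016 m or horizontal distance between block4 and well3 below 0.016 m or horizontal distance between block4 and well4 below 0.016 m) and height (world z) of block4 between 0.018 and 0.033 m and linear speed of each of block0, block1, block2, block3, block4 below 0.03 m/s); the robot touches nothing.
It fails at once if a bystander is moved by more than 4 cm (distance of any of t_key, feeler, handbook, oil_bottle, pencil_cup, micro_box, mallet from where it was at the start of the episode above 0.04 m).
Of block0, block1, block2, block3, block4 only 3 to 5 are there at a start; the rules pass over those that are not, and their reading is None.
At some moment in a run one of block0, block1, block2, block3, block4 may be knocked a few centimetres aside while the robot is not near it.
Once in a run the grip may slacken for a moment while it holds something.
It also fails if it takes over 210 s, if anything falls off the work surface, if the arm or the gripper's body presses on something with over 40 N, if the wrist force passes 120 N, or if a joint passes its speed limit or range.

## Working session

There is one attempt and no reset: what is moved stays moved. The work goes in short steps, Python scripts to look and compute and a tool call to move; the robot and the scene stay as the last step left them, time stands still between calls to the robot, and variables do not carry over. Pictures are saved under pics/ and viewed, and the job is handed in when it is done.

Besides the shell and the picture viewer there is one more tool, called after ">>>" as a command line: name --argument value ..., lists and objects as JSON in quotes. arm_command: Moves the arm, as the interface text tells. Its arguments: {"type":"object","properties":{"rot":{"type":"array"},"slide":{"type":"array"},"gripper":{"type":"array"}},"required":["rot","slide","gripper"]}

```bash
mkdir -p pics; ls; python3 - <<'E'
from cell import telemetry,get_image,get_calibration
import cv2
print(telemetry.read_state())
for n in ("scene","side","wrist"):
    print(n,get_calibration(n))
    p,d=get_image(n)
    cv2.imwrite(f"pics/{n}0.png",p[:,:,::-1]); import numpy as np; np.save(f"{n}0.npy",d)
E
```

```text
pics
{'clock': 0.0, 'qpos': array([-1.24977488,  0.62930861,  0.03844535,  1.51837718, -0.02700183,
        0.99630068, -0.01998767]), 'qd': array([ 0.000678  , -0.00063413, -0.00131865,  0.00230571, -0.00040025,
       -0.00045714, -0.00017605]), 'tau': array([ 7.39382153e-05, -5.63393104e+01,  1.22633826e+00, -1.93446082e+01,
        1.11015287e-02,  1.05083728e-02, -3.82450628e-05]), 'eef_pos': array([244.94822395, 601.40272929, 230.4105279 ]), 'tool_rot': array([3.14156916e+00, 1.87562304e-03, 1.18398323e+00]), 'force': array([-0.1429639 , -0.05618574,  0.46660157]), 'torque': array([-0.07806144,  0.00149065, -0.01913981]), 'width': 85.11338185883399}
scene {'fx': 495.4643271609659, 'fy': 495.4643271609659, 'cx': 276.1667306229817, 'cy': 215.95349927501962, 'xyz': array([1277.34695409, 1180.00359211, 1187.85272925]), 'attitude': array([ 0.90967874, -0.01705741,  2.58222861])}
side {'fx': 416.3103859855603, 'fy': 416.3103859855603, 'cx': 272.46825234214356, 'cy': 212.39377744226755, 'xyz': array([  37.06272584, -759.95508512,  981.17370319]), 'attitude': array([ 0.78471226, -0.00286176, -0.56716897])}
wrist {'fx': 377.8318189862599, 'fy': 377.8318189862599, 'cx': 279.11980205556466, 'cy': 212.87918016067837, 'xyz': array([185.25581957, 626.50559409, 373.06582796]), 'attitude': array([-0.26405779,  0.00172842,  1.18556647])}
```

View pics/scene0.png

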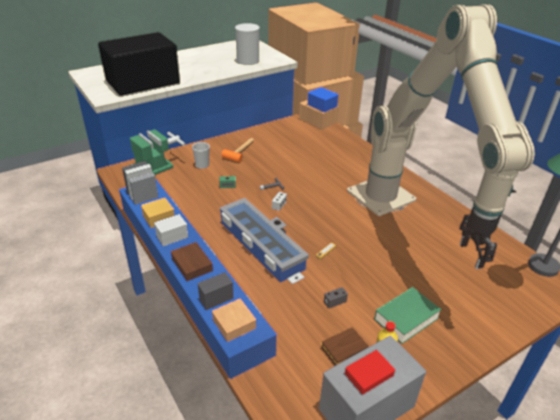

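View pics/side0.png

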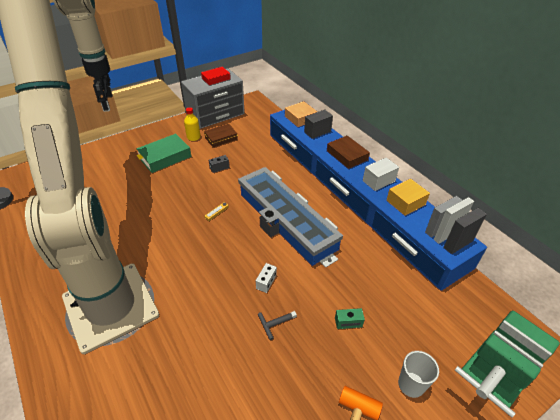

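View pics/wrist0.png

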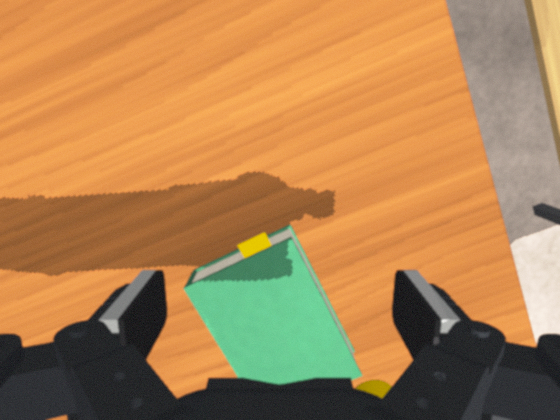

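```bash
cat > h.py <<'E'
import numpy as np,cv2
from scipy.spatial.transform import Rotation as R
from cell import telemetry,get_image,get_calibration
def pose(c): return np.array(c["xyz"]),R.from_euler("xyz",c["attitude"]).as_matrix()
def ray(c,u,v):
    o,M=pose(c); d=np.stack([(np.asarray(u,float)-c["cx"])/c["fx"],-(np.asarray(v,float)-c["cy"])/c["fy"],-np.ones_like(np.asarray(u,float))],-1)
    return o,d@M.T
def plane(c,u,v,z):
    o,d=ray(c,u,v); return o+d*((z-o[2])/d[...,2])[...,None]
def pts(c,dep):
    v,u=np.mgrid[:dep.shape[0],:dep.shape[1]]
    o,d=ray(c,u,v); return o+d*dep[...,None]
def proj(c,P):
    o,M=pose(c); q=(np.asarray(P)-o)@M
    return np.stack([c["cx"]+c["fx"]*q[...,0]/-q[...,2],c["cy"]-c["fy"]*q[...,1]/-q[...,2]],-1)
def st():
    s=telemetry.read_state(); print("t",round(s["clock"],2),"p",s["eef_pos"].round(1),"rpy",np.degrees(s["tool_rot"]).round(1),"F",s["force"].round(1),"w",round(s["width"],1)); return s
E
python3 - <<'E'
from h import *
for n,(a,b,w,h) in {"scene":(200,160,160,120),"side":(190,130,180,200)}.items():
    p=cv2.imread(f"pics/{n}0.png"); s=600/h if n=="side" else 5
    q=cv2.resize(p[b:b+h,a:a+w],None,fx=s,fy=s,interpolation=cv2.INTER_CUBIC); cv2.imwrite(f"pics/{n}0z.png",q)
for n,L in {"scene":[(280,200),(335,297),(295,278),(228,182),(326,250),(272,184)],"side":[(266,277),(350,318),(219,162),(330,260),(268,220),(216,211),(275,175)]}.items():
    c=get_calibration(n); P=pts(c,np.load(n+"0.npy"))
    for u,v in L: print(n,u,v,P[v,u].round())
E
```

```text
scene 280 200 [ 412. -137.   42.]
scene 335 297 [539. 384.  41.]
scene 295 278 [579. 222.   5.]
scene 228 182 [ 519. -372.   28.]
scene 326 250 [411. 168.  13.]
scene 272 184 [ 360. -281.   16.]
side 266 277 [ 393. -173.   41.]
side 350 318 [ 506. -396.   42.]
side 219 162 [519. 353.  40.]
side 330 260 [ 601. -199.    4.]
side 268 220 [499. -15.  71.]
side 216 211 [404. 156.  16.]
side 275 175 [634. 156.  67.]
```

View pics/scene0z.png

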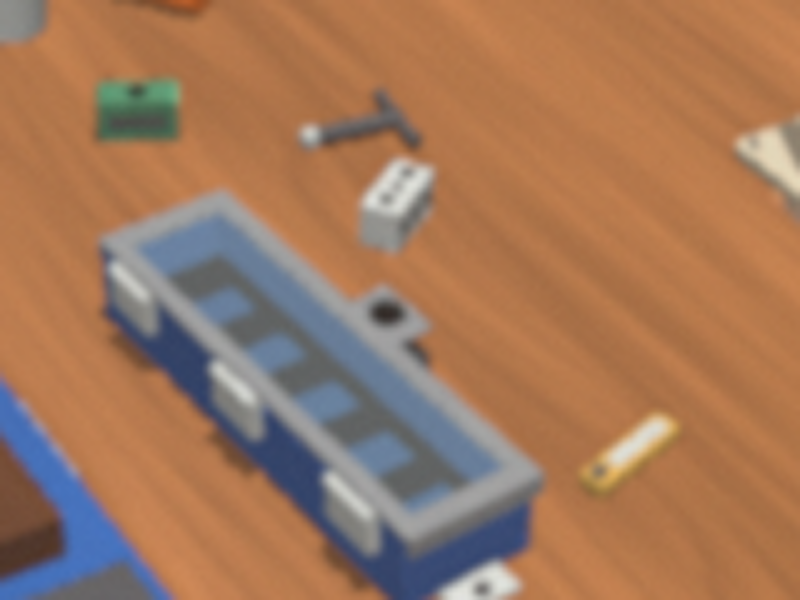

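View pics/side0z.png

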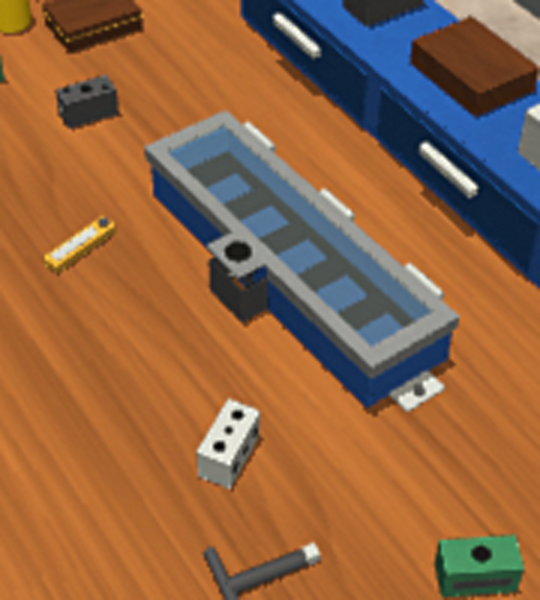

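```bash
cat > m.py <<'E'
from h import *
import sys
def rect(P):
    r=cv2.minAreaRect(P[:,:2].astype(np.float32)); b=cv2.boxPoints(r); e0,e1=b[1]-b[0],b[2]-b[1]
    L=e0 if np.linalg.norm(e0)>np.linalg.norm(e1) else e1
    return np.array(r[0]).round(1),np.sort(r[1]).round(1),round(np.degrees(np.arctan2(L[1],L[0]))%180,1),len(P),np.median(P[:,2]).round(1)
def top(P,c,r,lo,hi):
    m=(np.hypot(P[...,0]-c[0],P[...,1]-c[1])<r)&(P[...,2]>lo)&(P[...,2]<hi)
    m=cv2.morphologyEx(m.astype(np.uint8),cv2.MORPH_OPEN,np.ones((2,2)))>0
    return P[m]
E
python3 - <<'E'
from m import *
for n in("scene","side"):
    c=get_calibration(n); P=pts(c,np.load(n+"0.npy"))
    for nm,ce in {"b0":(400,-155),"b4":(530,368),"b3":(512,-385)}.items():
        print(n,nm,rect(top(P,ce,60,33,48)))
    print(n,"lid",rect(top(P,(567,0),230,58,80)))
    # ears
    m=(P[...,2]>2.5)&(P[...,2]<9)&(abs(P[...,0]-590)<60)&(abs(abs(P[...,1])-210)<40)
    for s in(1,-1):
        q=P[m&(P[...,1]*s>0)]; print("ear",s,len(q),q.mean(0).round(1) if len(q) else"")
# colour: grey lid edge rays onto z=70, pad
    im=cv2.imread(f"pics/{n}0.png"); 
    dark=(im.max(2)<60)
    m=dark&(abs(P[...,2]-73)<8)&(np.hypot(P[...,0]-495,P[...,1]+10)<60)
    v,u=np.nonzero(m); print("pad",len(u),u.mean(),v.mean(),plane(c,np.array(u.mean()),np.array(v.mean()),73.).round(1))
E
```

```text
scene b0 (array([ 379.4, -168. ]), array([ 31.5, 120.6]), np.float32(32.6), 103, np.float64(39.2))
scene b4 (array([895.5, 748.7]), array([  67.7, 1150.1]), np.float32(45.1), 192, np.float64(40.1))
scene b3 (array([ 495.4, -385.4]), array([53.1, 98.7]), np.float32(14.9), 88, np.float64(38.9))
scene lid (array([816.9, 540.9]), array([ 299.1, 1546.8]), np.float32(65.2), 2659, np.float64(70.6))
ear 1 183 [588.2 217.3   5. ]
ear -1 21 [ 641.5 -226.8    4.5]
pad 5 276.8 222.4 [518.7   8.4  73. ]
side b0 (array([ 222.7, -432.9]), array([ 54.5, 750.1]), np.float32(56.3), 261, np.float64(38.8))
side b4 (array([ 281.1, -158.9]), array([  69. , 1295.5]), np.float32(64.9), 124, np.float64(38.2))
side b3 (array([ 522.8, -390.9]), array([47.1, 90.2]), np.float32(168.8), 345, np.float64(39.3))
side lid (array([ 452.8, -330.8]), array([ 359.2, 1139.8]), np.float32(63.4), 3775, np.float64(69.3))
ear 1 0 
ear -1 140 [ 591.8 -199.7    4.6]
pad 39 268.7435897435897 213.43589743589743 [514.4   5.9  73. ]
```

```bash
sed -i 's/np.ones((2,2))/np.ones((3,3))/' m.py; python3 - <<'E'
from m import *
for n in("scene","side"):
    c=get_calibration(n); P=pts(c,np.load(n+"0.npy"))
    for nm,ce in {"b0":(400,-155),"b4":(530,368),"b3":(512,-385)}.items():
        print(n,nm,rect(top(P,ce,60,33,48)))
    q=top(P,(567,8),230,62,80); print(n,"lid",rect(q),q.min(0),q.max(0))
E
```

```text
scene b0 (array([ 400.3, -159. ]), array([38. , 75.5]), np.float32(34.8), 95, np.float64(40.4))
scene b4 (array([525.9, 372.5]), array([37.6, 70.3]), np.float32(176.5), 186, np.float64(40.7))
scene b3 (array([ 514.6, -384.3]), array([45.2, 62.8]), np.float32(152.6), 85, np.float64(40.3))
scene lid (array([573.3,  10.5]), array([158.9, 407.2]), np.float32(93.7), 2565, np.float64(70.8)) [ 495.3213583  -194.47746366   62.03303   ] [662.29981982 215.43691754  79.53970052]
side b0 (array([ 399.9, -161. ]), array([34.3, 70.8]), np.float32(32.0), 259, np.float64(39.2))
side b4 (array([524.7, 369.8]), array([39.2, 67.1]), np.float32(170.3), 114, np.float64(38.6))
side b3 (array([ 513.2, -387.3]), array([36.6, 68.6]), np.float32(153.8), 343, np.float64(39.6))
side lid (array([644.4,  13.1]), array([302.6, 400.1]), np.float32(92.7), 3616, np.float64(69.4)) [ 493.02039293 -191.24454522   62.07913207] [795.84824488 210.14807272  79.72802251]
```

>>> arm_command --rot '[[0, 0, 3], [0, 0, 3], [0, 0, 3], [0, 0, 3], [0, 0, 3]]' --slide '[[16, -36, 6], [16, -36, 6], [16, -36, 6], [16, -36, 6], [16, -36, 6]]' --gripper '[0, 0, 0, 0, 0]'

```text
clock: 0.57
eef_pos: [317.3, 423.2, 256.5]
tool_rot: [-3.135, 0.003, 1.475]
force: [1.9, -0.6, 0.3]
width: 25.5
```

>>> arm_command --rot '[[0, 0, 3], [0, 0, 3], [0, 0, 3], [0, 0, 1], [0, 0, 0]]' --slide '[[16, -36, 6], [16, -36, 6], [16, -36, 6], [16, -36, 6], [16, -36, 6]]' --gripper '[0, 0, 0, 0, 0]'

```text
clock: 0.98
eef_pos: [398.3, 233.5, 287.1]
tool_rot: [-3.134, 0.004, 1.663]
force: [1.1, -0.1, -0.3]
width: 0.5
```

>>> arm_command --rot '[[0, 0, 0], [0, 0, 0], [0, 0, 0], [0, 0, 0], [0, 0, 0]]' --slide '[[16, -36, 0], [16, -36, 0], [16, -36, 0], [16, -36, 0], [16, -36, 0]]' --gripper '[0, 0, 0, 0, 0]'

```text
clock: 1.4
eef_pos: [480.6, 43.9, 289.2]
tool_rot: [-3.138, 0.002, 1.664]
force: [1.1, 0.2, -0.3]
width: -0.0
```

```bash
python3 - <<'E'
from m import *
import pickle
st(); c=get_calibration("wrist"); p,d=get_image("wrist"); c2=get_calibration("wrist"); print(c,c2["xyz"])
cv2.imwrite("pics/w1.png",p[:,:,::-1]); pickle.dump((c,p,d),open("w1.pkl","wb"))
E
```

```text
t 1.4 p [480.6  43.9 289.2] rpy [-1.798e+02  1.000e-01  9.530e+01] F [ 1.1  0.2 -0.3] w -0.0
{'fx': 377.8318189862599, 'fy': 377.8318189862599, 'cx': 279.11980205556466, 'cy': 212.87918016067837, 'xyz': array([416.71960916,  38.09645937, 432.03683984]), 'attitude': array([-0.25999587,  0.00248804,  1.66546445])} [419.55884453  29.76233184 432.00873358]
```

View pics/w1.png

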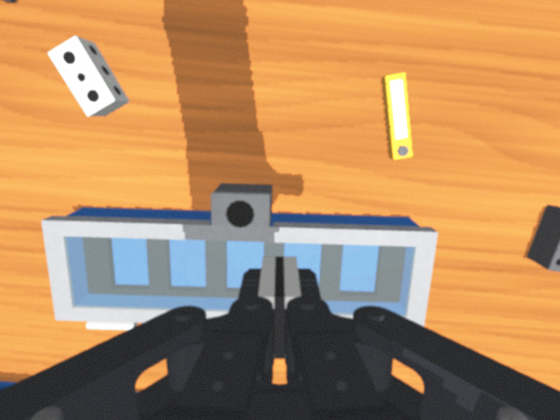

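```bash
cat > look.py <<'E'
from m import *
import pickle,sys
n,name=sys.argv[1:3]
st(); c=get_calibration(n); p,d=get_image(n); c2=get_calibration(n); print("drift",(c2["xyz"]-c["xyz"]).round(1))
cv2.imwrite(f"pics/{name}.png",p[:,:,::-1]); pickle.dump((c,p,d),open(name+".pkl","wb"))
E
python3 look.py wrist w2; python3 - <<'E'
from m import *
import pickle
c,p,d=pickle.load(open("w2.pkl","rb")); P=pts(c,d)
# light grey frame, front edge line
h=cv2.cvtColor(p,cv2.COLOR_RGB2HSV); g=(h[...,1]<40)&(h[...,2]>120)&(abs(P[...,2]-70)<10)
n,l,s,ce=cv2.connectedComponentsWithStats(g.astype(np.uint8)); k=1+s[1:,4].argmax(); print(s[k],ce[k])
m=l==k; v,u=np.nonzero(m); Q=plane(c,u,v,70.); print("z med",np.median(P[m][:,2]))
ymin,ymax=np.percentile(Q[:,1],[.5,99.5]); print("y",Q[:,1].min(),ymin,ymax,Q[:,1].max())
# front edge: first row per column, excluding tab
cols=np.unique(u); F=np.array([(x,v[u==x].min()) for x in cols]); FQ=plane(c,F[:,0],F[:,1]-.5,70.)
print("tab front x",FQ[:,0].min())
k=(FQ[:,0]>np.median(FQ[:,0])-6)&(FQ[:,1]>ymin+15)&(FQ[:,1]<ymax-15)
a=np.polyfit(FQ[k,1],FQ[k,0],1); r=FQ[k,0]-np.polyval(a,FQ[k,1]); k2=abs(r)<2; a=np.polyfit(FQ[k][k2,1],FQ[k][k2,0],1)
print("front line x=",a, "yaw deg",-np.degrees(np.arctan(a[0])))
t=FQ[:,0]<np.polyval(a,FQ[:,1])-20; print("tab y range",FQ[t,1].min(),FQ[t,1].max())
k=(p.max(2)<70)&(abs(P[...,2]-73)<6)&(np.hypot(P[...,0]-505,P[...,1]-8)<40)
n,l,s,ce=cv2.connectedComponentsWithStats(k.astype(np.uint8)); kk=1+s[1:,4].argmax(); print("pad",s[kk],ce[kk],plane(c,ce[kk][0],ce[kk][1],73.))
for e,s in((1,"L"),(-1,"R")):
    E=[]
    for y in range(245,300,5):
        r=u[v==y]
        if len(r): E.append((r.min()-.5 if e==1 else r.max()+.5,y))
    E=np.array(E); print(s,plane(c,E[:,0],E[:,1],70.)[[0,-1]].round(1))
E
```

```text
t 1.45 p [484.   33.9 289.4] rpy [-179.9    0.5   94.7] F [ 3.8 -6.8  0.7] w 0.0
drift [-1.3  3.7 -0.1]
[   55   190   396   138 19925] [244.58218319 257.2378921 ]
z med 70.30670476071913
y -189.07852433336268 -185.42220629682646 208.982172056859 212.32775591664665
tab front x 494.29531137189485
front line x= [-6.45970036e-02  5.28644461e+02] yaw deg 3.6960005265035796
tab y range -21.187659065840517 34.4447452955863
pad [239 199  26  25 498] [251.85542169 210.76706827] [516.26574435   7.47987119  73.        ]
L [[ 570.  -187.3   70. ]
 [ 626.1 -183.8   70. ]]
R [[535.9 206.8  70. ]
 [591.4 210.5  70. ]]
```

View pics/w2.png

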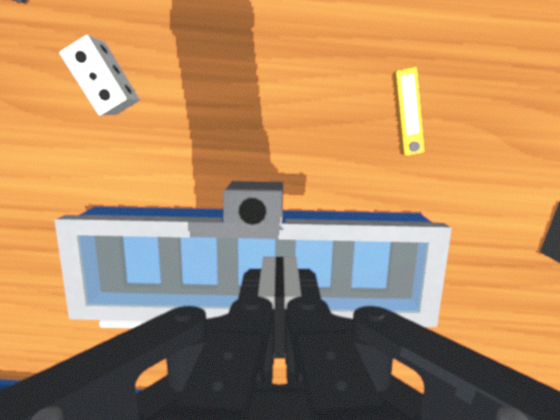

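```bash
cat > case.py <<'E'
from m import *
import pickle,sys
c,p,d=pickle.load(open(sys.argv[1]+".pkl","rb")); P=pts(c,d)
h=cv2.cvtColor(p,cv2.COLOR_RGB2HSV); g=(h[...,1]<40)&(h[...,2]>120)&(abs(P[...,2]-70)<10)
n,l,s,ce=cv2.connectedComponentsWithStats(g.astype(np.uint8)); k=1+s[1:,4].argmax()
m=l==k; v,u=np.nonzero(m)
cols=np.unique(u); F=np.array([(x,v[u==x].min()) for x in cols]); FQ=plane(c,F[:,0],F[:,1]-.5,70.)
k=(FQ[:,0]>np.median(FQ[:,0])-6)&(abs(FQ[:,1]-8)<175)
a=np.polyfit(FQ[k,1],FQ[k,0],1); r=FQ[k,0]-np.polyval(a,FQ[k,1]); k2=abs(r)<2; a=np.polyfit(FQ[k][k2,1],FQ[k][k2,0],1)
yaw=-np.arctan(a[0]); ex=np.array([np.cos(yaw),np.sin(yaw)]); ey=np.array([-ex[1],ex[0]])
t=FQ[:,0]<np.polyval(a,FQ[:,1])-20
k=(p.max(2)<70)&(abs(P[...,2]-73)<6)&(np.hypot(P[...,0]-510,P[...,1]-8)<40)
n,l,s,ce=cv2.connectedComponentsWithStats(k.astype(np.uint8)); kk=1+s[1:,4].argmax(); pad=plane(c,ce[kk][0],ce[kk][1],73.)
E=[]
for f in(np.min,np.max):
    q=np.array([(f(u[v==y])+(-.5 if f is np.min else .5),y) for y in range(245,300,5)]); E.append(np.median(plane(c,q[:,0],q[:,1],70.)[:,:2]@ey))
fx=np.median(FQ[:,:2]@ex)
print("yaw",np.degrees(yaw),"pad",pad.round(1),"tab front ex",(FQ[t][:,:2]@ex).mean().round(1),"tab mid ey",(FQ[t][:,:2]@ey).min(),(FQ[t][:,:2]@ey).max())
print("front ex",fx,"ends ey",E,"len",E[1]-E[0])
cy=(E[0]+E[1])/2; o=ex*(fx+58)+ey*cy; print("case origin",o,"pad-based",pad[:2]+71*ex)
E
python3 look.py wrist w3; python3 case.py w3;python3 case.py w2
```

```text
t 1.5 p [482.3  37.9 289.1] rpy [-179.8    0.4   94.6] F [-0.6  0.6  0.1] w 0.4
drift [-1.1  3.5 -0.1]
yaw 3.688502836884424 pad [516.2   7.6  73. ] tab front ex 495.8 tab mid ey -53.43951029369022 3.31790574653681
front ex 527.3529265926779 ends ey [np.float64(-223.4876009651628), np.float64(172.46188342505337)] len 395.9494843902162
case origin [585.78169059  12.19695059] pad-based [587.05721502  12.14670913]
yaw 3.6960005265035796 pad [516.3   7.5  73. ] tab front ex 495.8 tab mid ey -53.306770546999644 2.450870960120034
front ex 527.3628248032032 ends ey [np.float64(-223.62361102457385), np.float64(172.25217769734354)] len 395.8757887219174
case origin [585.80110999  12.1017452 ] pad-based [587.1180729   12.05671931]
```

>>> arm_command --rot '[[0, 0, 0], [0, 0, 0], [0, 0, 0], [0, 0, 0], [0, 0, 0]]' --slide '[[7, -7, -38], [7, -7, -38], [7, -7, -38], [7, -6, -35], [4, -2, -25]]' --gripper '[0, 0, 0, 0, 0]'

```text
clock: 1.97
eef_pos: [517.8, 19.8, 115.6]
tool_rot: [3.127, -0.002, 1.663]
force: [-0.3, 0.1, 0.3]
width: -0.2
```

```bash
python3 -c "
from h import *
st()"
```

```text
t 1.97 p [517.8  19.8 115.6] rpy [ 1.792e+02 -1.000e-01  9.530e+01] F [-0.3  0.1  0.3] w -0.2
```

>>> arm_command --rot '[[0, 0, 0], [0, 0, 0], [0, 0, 0], [0, 0, 0], [0, 0, 0]]' --slide '[[-1, -8, -15], [-1, -4, -10], [0, 0, -5], [0, 0, -4], [0, 0, -4]]' --gripper '[0, 0, 0, 0, 0]'

```text
clock: 2.38
eef_pos: [511.3, 14.3, 69.7]
tool_rot: [3.139, -0.006, 1.671]
force: [-0.9, -2.7, 3.7]
width: 0.3
```

>>> arm_command --rot '[[0, 0, 0], [0, 0, 0], [0, 0, 0]]' --slide '[[0, 0, -4], [0, 0, -4], [0, 0, -3]]' --gripper '[0, 0, 0]'

```text
clock: 2.63
eef_pos: [511.5, 14.6, 60.1]
tool_rot: [3.137, -0.005, 1.672]
force: [-4.7, -2.0, 16.6]
width: 0.1
```

>>> arm_command --rot '[[0, 0, 0], [0, 0, 0], [0, 0, 0], [0, 0, 0], [0, 0, 0]]' --slide '[[0, 0, 15], [-15, 0, 36], [-25, 0, 32], [-30, 0, 28], [-20, 0, 28]]' --gripper '[0, 0, 0, 20, 40]'

```text
clock: 3.05
eef_pos: [422.2, 18.2, 198.9]
tool_rot: [3.137, -0.008, 1.675]
force: [-0.3, 0.7, 0.0]
width: 23.5
```

```bash
python3 look.py side s1
```

```text
t 3.05 p [422.2  18.2 198.9] rpy [179.7  -0.5  96. ] F [-0.3  0.7  0. ] w 23.5
drift [0. 0. 0.]
```

View pics/s1.png

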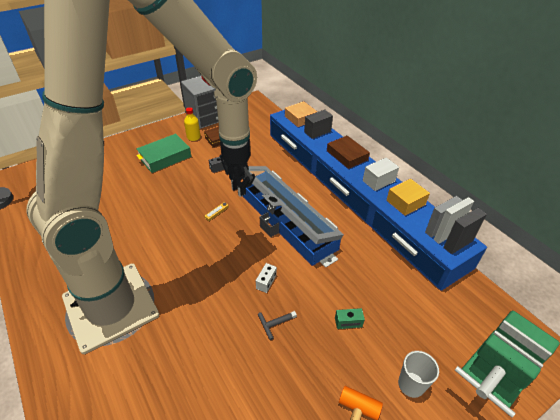

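>>> arm_command --rot '[[0, 0, -3], [0, 0, -3], [0, 0, -3], [0, 0, -3], [0, 0, 0]]' --slide '[[0, 38, 0], [0, 38, 0], [4, 38, 0], [4, 38, 0], [10, 38, 0]]' --gripper '[65, 65, 65, 65, 65]'

```text
clock: 3.52
eef_pos: [440.0, 207.5, 209.6]
tool_rot: [3.118, -0.013, 1.435]
force: [1.0, -1.6, -0.2]
width: 65.1
```

>>> arm_command --rot '[[0, 0, 0], [0, 0, 0], [0, 0, 0], [0, 0, 0], [0, 0, 0]]' --slide '[[20, 36, 0], [24, 36, 0], [24, 36, 0], [24, 36, 0], [8, 8, 0]]' --gripper '[65, 65, 65, 65, 65]'

```text
clock: 3.93
eef_pos: [532.2, 369.8, 210.8]
tool_rot: [3.115, -0.026, 1.451]
force: [0.5, 0.2, 0.1]
width: 65.0
```

```bash
sleep 0; python3 look.py side s2; python3 look.py wrist w4
```

```text
t 3.93 p [532.2 369.8 210.8] rpy [178.5  -1.5  83.2] F [0.5 0.2 0.1] w 65.0
drift [0. 0. 0.]
t 3.98 p [532.8 369.6 210.5] rpy [178.5  -1.5  83.2] F [2.6 2.2 0.7] w 64.7
drift [-1.  -3.  -0.2]
```

View pics/s2.png

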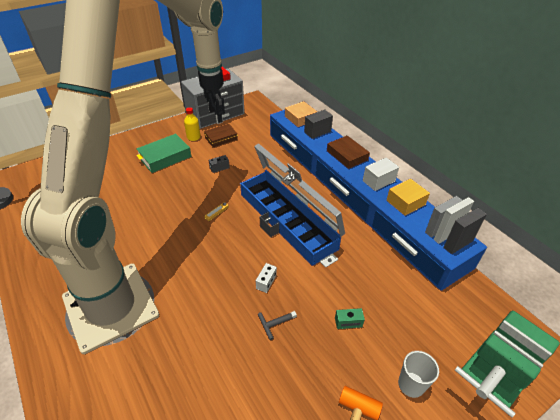

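View pics/w4.png

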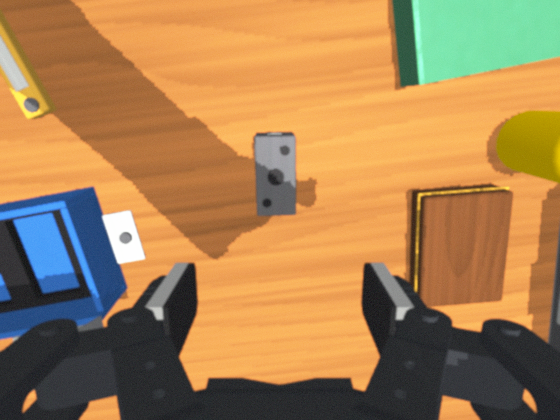

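```bash
cat > blk.py <<'E'
from m import *
import pickle,sys
name,x,y,r=sys.argv[1],*map(float,sys.argv[2:5])
z=float(sys.argv[5]) if len(sys.argv)>5 else 40.
c,p,d=pickle.load(open(name+".pkl","rb")); P=pts(c,d)
m=(np.hypot(P[...,0]-x,P[...,1]-y)<r)&(abs(P[...,2]-z)<6)&(d>0)
n,l,s,ce=cv2.connectedComponentsWithStats(m.astype(np.uint8)); k=1+s[1:,4].argmax()
v,u=np.nonzero(l==k); print("px",ce[k].round(),"n",len(u),"zmed",np.median(P[l==k][:,2]).round(1)); print(rect(plane(c,u,v,z)))
E
python3 blk.py w4 525 371 60
```

```text
px [276. 174.] n 3219 zmed 39.9
(array([525.4, 372.1]), array([33.8, 67.9]), np.float32(174.7), 3219, np.float64(40.0))
```

```bash
cat > to.py <<'E'
from h import *
import sys
a=list(map(float,sys.argv[1:5])); s=st()
D=np.array(a[:3])-s["eef_pos"]; y=np.radians(a[3])
Rd=R.from_euler("xyz",[np.pi,0,y]); Rc=R.from_euler("xyz",s["tool_rot"])
rv=np.degrees((Rd*Rc.inv()).as_rotvec()); print("slide",D.round(1),"rot",rv.round(1))
E
python3 to.py 525 372 70 84.7
```

```text
t 4.03 p [531.4 366.  210.2] rpy [178.6  -1.3  83. ] F [-0.6 -0.8 -0.5] w 65.1
slide [  -6.4    6.  -140.2] rot [-1.1  1.6  1.7]
```

>>> arm_command --rot '[[-0.4, 0.5, 0.5], [-0.4, 0.5, 0.5], [-0.3, 0.5, 0.5], [0, 0, 0], [0, 0, 0]]' --slide '[[-2, 2, -35], [-2, 2, -35], [-2, 2, -30], [0, 0, -20], [0, 0, -10]]' --gripper '[65, 65, 65, 65, 65]'

```text
clock: 4.45
eef_pos: [526.0, 371.6, 80.3]
tool_rot: [3.134, -0.007, 1.476]
force: [0.1, -0.9, 0.2]
width: 65.3
```

```bash
python3 to.py 525.4 372.1 15 84.7
```

```text
t 4.45 p [526.  371.6  80.3] rpy [179.6  -0.4  84.5] F [ 0.1 -0.9  0.2] w 65.3
slide [ -0.6   0.5 -65.3] rot [-0.3  0.5  0.2]
```

>>> arm_command --rot '[[0, 0.3, 0], [0, 0, 0], [0, 0, 0], [0, 0, 0], [0, 0, 0]]' --slide '[[-0.5, 0.5, -26], [0, 0, -22], [0, 0, -10], [0, 0, -3], [0, 0, 0]]' --gripper '[65, 65, 65, 65, 65]'

```text
clock: 4.87
eef_pos: [523.9, 368.6, 17.2]
tool_rot: [3.141, -0.004, 1.473]
force: [-0.3, 0.1, -0.2]
width: 65.0
```

```bash
python3 to.py 525.4 372.1 15 84.7
```

```text
t 4.87 p [523.9 368.6  17.2] rpy [180.   -0.2  84.4] F [-0.3  0.1 -0.2] w 65.0
slide [ 1.5  3.5 -2.2] rot [-0.2  0.1  0.3]
```

>>> arm_command --rot '[[0, 0, 0], [0, 0, 0], [0, 0, 0], [0, 0, 0], [0, 0, 0]]' --slide '[[1.5, 3.5, -2], [0, 0, 0], [0, 0, 0], [0, 0, 0], [0, 0, 0]]' --gripper '[65, 30, 20, 20, 20]'

```text
clock: 5.28
eef_pos: [528.1, 373.3, 20.4]
tool_rot: [3.136, -0.008, 1.472]
force: [-0.4, -0.5, -6.1]
width: 32.7
```

>>> arm_command --rot '[[0, 0, 0], [0, 0, 0], [0, 0, 0]]' --slide '[[0, 0, 0], [0, 0, 0], [0, 0, 0]]' --gripper '[20, 20, 20]'

```text
clock: 5.53
eef_pos: [527.0, 372.9, 19.7]
tool_rot: [3.137, -0.007, 1.472]
force: [-0.2, 0.3, -1.8]
width: 32.6
```

>>> arm_command --rot '[[0, 0, 0], [0, 0, 0], [0, 0, 2], [0, 0, 2], [0, 0, 2]]' --slide '[[0, 0, 20], [0, 0, 40], [4, -20, 36], [8, -35, 10], [8, -38, 0]]' --gripper '[20, 20, 20, 20, 20]'

```text
clock: 5.95
eef_pos: [538.7, 289.9, 124.7]
tool_rot: [-3.138, -0.01, 1.599]
force: [0.9, -1.0, -5.4]
width: 32.7
```

```bash
python3 to.py 579 148 110 93.7
```

```text
t 5.95 p [538.7 289.9 124.7] rpy [-179.8   -0.6   91.6] F [ 0.9 -1.  -5.4] w 32.7
slide [  40.3 -141.9  -14.7] rot [-0.6 -0.2  2.1]
```

>>> arm_command --rot '[[0, 0, 1], [0, 0, 1], [0, 0, 0], [0, 0, 0], [0, 0, 0]]' --slide '[[10, -38, 0], [10, -38, 0], [10, -34, 0], [8, -18, -3], [2, -6, 0]]' --gripper '[20, 20, 20, 20, 20]'

```text
clock: 6.37
eef_pos: [580.3, 141.0, 123.2]
tool_rot: [-3.14, -0.005, 1.632]
force: [0.2, -0.9, -6.5]
width: 32.7
```

```bash
python3 to.py 579 148 70 93.7; python3 look.py wrist w5
```

```text
t 6.37 p [580.3 141.  123.2] rpy [-179.9   -0.3   93.5] F [ 0.2 -0.9 -6.5] w 32.7
slide [ -1.3   7.  -53.2] rot [-0.3 -0.1  0.2]
t 6.37 p [580.3 141.  123.2] rpy [-179.9   -0.3   93.5] F [ 0.2 -0.9 -6.5] w 32.7
drift [ 0.1 -0.8  0.1]
```

View pics/w5.png

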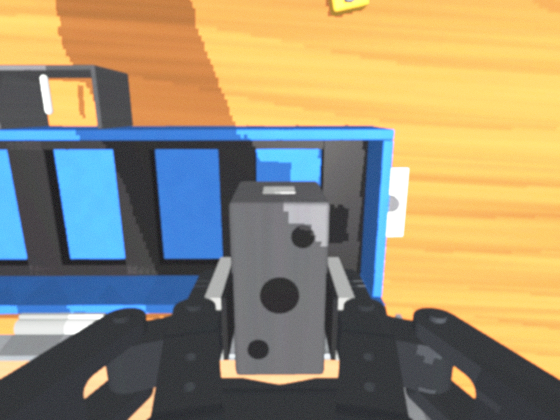

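```bash
cat > well.py <<'E'
from m import *
import pickle,sys
c,p,d=pickle.load(open(sys.argv[1]+".pkl","rb")); P=pts(c,d)
o=np.array([586.4,12.1]);a=np.radians(3.69);ex=np.array([np.cos(a),np.sin(a)]);ey=np.array([-ex[1],ex[0]])
h=cv2.cvtColor(p,cv2.COLOR_RGB2HSV)
X=(P[...,:2]-o)@ex; Y=(P[...,:2]-o)@ey
for k in range(5):
    yc=(k-2)*68
    m=(abs(Y-yc)<30)&(abs(X)<46)&(P[...,2]>3)&(P[...,2]<13)&(h[...,2]>120)&(h[...,1]>120)
    v,u=np.nonzero(m)
    if len(u)<200: continue
    Q=plane(c,u,v,8.)[:,:2]-o; x=np.percentile(Q@ex,[1,99]); y=np.percentile(Q@ey,[1,99])-yc
    print(k,len(u),"x",x.round(1),"y",y.round(1),"z",np.median(P[m][:,2]).round(1))
E
python3 well.py w5
```

```text
1 1934 x [-36.7  41.3] y [-4.1 14. ] z 7.9
2 6473 x [-37.3  40.8] y [-23.2  16.9] z 7.9
3 6764 x [-37.1  40.2] y [-22.5  19.9] z 8.0
4 2097 x [-37.6 -16.4] y [-21.7  22. ] z 7.9
```

>>> arm_command --rot '[[0, 0, 0.2], [0, 0, 0], [0, 0, 0], [0, 0, 0], [0, 0, 0]]' --slide '[[-1, 7, -10], [0, 0, -20], [0, 0, -15], [0, 0, 0], [0, 0, 0]]' --gripper '[20, 20, 20, 20, 20]'

```text
clock: 6.83
eef_pos: [576.6, 156.3, 74.7]
tool_rot: [-3.138, -0.01, 1.64]
force: [0.3, 1.0, -5.7]
width: 32.5
```

```bash
python3 to.py 579.5 148 28 93.7
```

```text
t 6.83 p [576.6 156.3  74.7] rpy [-179.8   -0.6   94. ] F [ 0.3  1.  -5.7] w 32.5
slide [  2.9  -8.3 -46.7] rot [-0.5 -0.2 -0.3]
```

>>> arm_command --rot '[[0, 0, 0], [0, 0, 0], [0, 0, 0]]' --slide '[[1.5, -5, 0], [0, 0, 0], [0, 0, 0]]' --gripper '[20, 20, 20]'

```text
clock: 7.08
eef_pos: [577.0, 155.9, 75.0]
tool_rot: [-3.138, -0.012, 1.646]
force: [0.0, 1.3, -4.9]
width: 32.8
```

>>> arm_command --rot '[[0, 0, -0.5]]' --slide '[[2, -7, 0]]' --gripper '[20]'

```text
clock: 7.17
eef_pos: [579.0, 151.2, 75.7]
tool_rot: [-3.139, -0.014, 1.64]
force: [-0.8, 0.4, -4.9]
width: 33.0
```

```bash
python3 - <<'E'
from h import *
for i in range(4): st(); get_image("side")
E
```

```text
t 7.17 p [579.  151.2  75.7] rpy [-179.8   -0.8   94. ] F [-0.8  0.4 -4.9] w 33.0
t 7.22 p [580.  147.7  75.8] rpy [-179.9   -0.7   93.8] F [ 0.4 -2.5 -4.9] w 32.8
t 7.27 p [580.1 147.1  75.7] rpy [-179.9   -0.6   93.7] F [-0.  -0.9 -5.4] w 32.7
t 7.32 p [579.8 147.5  75.6] rpy [-179.9   -0.7   93.7] F [-0.1  0.6 -5. ] w 32.9
```

>>> arm_command --rot '[[0, 0.3, 0], [0, 0, 0], [0, 0, 0]]' --slide '[[0, 0.5, -16], [0, 0, -14], [0, 0, -8]]' --gripper '[20, 20, 20]'

```text
clock: 7.62
eef_pos: [582.4, 148.8, 39.5]
tool_rot: [-3.14, -0.014, 1.635]
force: [0.3, -0.2, -5.4]
width: 32.8
```

```bash
cat > settle.py <<'E'
from h import *
import sys
for i in range(2): st(); get_image("side")
E
python3 settle.py; python3 to.py 579.5 148 28 93.7
```

```text
t 7.62 p [582.4 148.8  39.5] rpy [-179.9   -0.8   93.7] F [ 0.3 -0.2 -5.4] w 32.8
t 7.67 p [581.5 148.5  38.3] rpy [-179.8   -0.8   93.7] F [ 1.   0.3 -7.8] w 33.1
t 7.72 p [581.3 148.5  39. ] rpy [-179.8   -0.8   93.7] F [-0.9 -1.1 -5.3] w 32.9
slide [ -1.8  -0.5 -11. ] rot [-0.8 -0.3  0. ]
```

>>> arm_command --rot '[[0, 0, 0], [0, 0, 0]]' --slide '[[-1.5, 0, -6], [0, 0, -3]]' --gripper '[20, 20]'

```text
clock: 7.88
eef_pos: [580.5, 148.7, 30.6]
tool_rot: [-3.139, -0.014, 1.635]
force: [-1.5, -0.4, -4.9]
width: 32.5
```

```bash
python3 settle.py; python3 to.py 579.5 148 28 93.7
```

```text
t 7.88 p [580.5 148.7  30.6] rpy [-179.9   -0.8   93.7] F [-1.5 -0.4 -4.9] w 32.5
t 7.93 p [581.  148.8  30.5] rpy [-179.9   -0.8   93.7] F [ 0.4  0.4 -5. ] w 33.2
t 7.98 p [581.2 148.8  30.9] rpy [-179.9   -0.8   93.7] F [-1.   0.2 -5.6] w 33.0
slide [-1.7 -0.8 -2.9] rot [-0.8 -0.1  0. ]
```

>>> arm_command --rot '[[0, 0, 0], [0, 0, 0], [0, 0, 0], [0, 0, 0], [0, 0, 0]]' --slide '[[-1, 0, -3], [0, 0, 0], [0, 0, 0], [0, 0, 0], [0, 0, 15]]' --gripper '[20, 52, 52, 52, 52]'

```text
clock: 8.4
eef_pos: [581.9, 149.5, 44.3]
tool_rot: [3.139, -0.015, 1.635]
force: [0.2, 0.3, -0.4]
width: 52.1
```

>>> arm_command --rot '[[0, 0, 0], [0, 0, 0], [0, 0, 0], [0, 0, 0], [0, 0, 0]]' --slide '[[0, 0, 30], [-10, 0, 40], [-10, 0, 30], [0, 0, 0], [0, 0, 0]]' --gripper '[52, 52, 52, 52, 52]'

```text
clock: 8.82
eef_pos: [564.6, 150.3, 153.4]
tool_rot: [3.129, -0.017, 1.634]
force: [0.5, 0.4, -0.5]
width: 52.5
```

```bash
python3 look.py wrist w6; python3 look.py side s3; python3 blk.py w6 577 148 60 48
```

```text
t 8.82 p [564.6 150.3 153.4] rpy [179.3  -1.   93.6] F [ 0.5  0.4 -0.5] w 52.5
drift [0.3 0.1 0. ]
t 8.87 p [565.1 150.5 153.5] rpy [179.3  -1.   93.6] F [ 1.1 -0.3  0.4] w 52.3
drift [0. 0. 0.]
px [273. 224.] n 4660 zmed 47.9
(array([577.9, 149. ]), array([33.8, 68.6]), np.float32(4.0), 4660, np.float64(48.0))
```

View pics/w6.png

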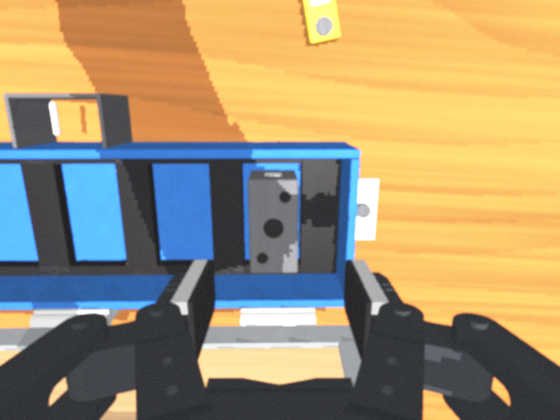

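View pics/s3.png

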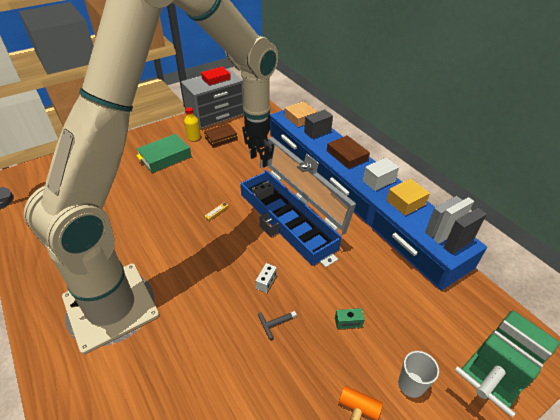

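>>> arm_command --rot '[[0.3, 0.5, 3], [0.3, 0.5, 3], [0, 0, 3], [0, 0, 3], [0, 0, 3]]' --slide '[[-16, -34, 10], [-16, -34, 10], [-16, -34, 5], [-16, -34, 5], [-16, -34, 0]]' --gripper '[60, 65, 65, 65, 65]'

```text
clock: 9.33
eef_pos: [482.8, -12.9, 176.8]
tool_rot: [-3.133, -0.037, 1.925]
force: [0.3, -0.6, -0.3]
width: 65.1
```

```bash
python3 blk.py w3 400 -160 60; python3 to.py 412 -153 180 123
```

```text
px [89. 76.] n 2638 zmed 39.9
(array([ 401. , -157.4]), array([35.9, 68.7]), np.float32(33.0), 2638, np.float64(40.0))
t 9.33 p [482.8 -12.9 176.8] rpy [-179.5   -2.1  110.3] F [ 0.3 -0.6 -0.3] w 65.1
slide [ -70.8 -140.1    3.2] rot [-1.7 -1.4 12.7]
```

>>> arm_command --rot '[[-0.5, -0.5, 3], [-0.5, -0.5, 3], [-0.5, -0.4, 3], [0, 0, 0]]' --slide '[[-16, -34, 0], [-16, -34, 0], [-16, -34, 0], [-8, -12, 0]]' --gripper '[65, 65, 65, 65]'

```text
clock: 9.67
eef_pos: [419.8, -136.4, 172.2]
tool_rot: [-3.136, -0.006, 2.087]
force: [0.2, -0.1, 0.3]
width: 65.1
```

```bash
python3 settle.py;  python3 look.py wrist w7; python3 blk.py w7 400 -160 60; python3 to.py 401 -157.4 60 123
```

```text
t 9.67 p [ 419.8 -136.4  172.2] rpy [-179.7   -0.3  119.6] F [ 0.2 -0.1  0.3] w 65.1
t 9.72 p [ 418.4 -137.5  172. ] rpy [-179.6   -0.4  119.3] F [-2.2 -1.6 -0.5] w 64.8
t 9.77 p [ 420.4 -135.   172.2] rpy [-179.7   -0.4  119.4] F [ 0.9  0.7 -1. ] w 65.4
drift [1.6 1.7 0.2]
px [263. 160.] n 4316 zmed 39.9
(array([ 400.5, -159.4]), array([33.8, 67.6]), np.float32(32.9), 4316, np.float64(40.0))
t 9.82 p [ 422.3 -133.   172.6] rpy [-179.9   -0.4  119.6] F [ 0.3  0.3 -0.3] w 65.0
slide [ -21.3  -24.4 -112.6] rot [-0.3 -0.3  3.4]
```

View pics/w7.png

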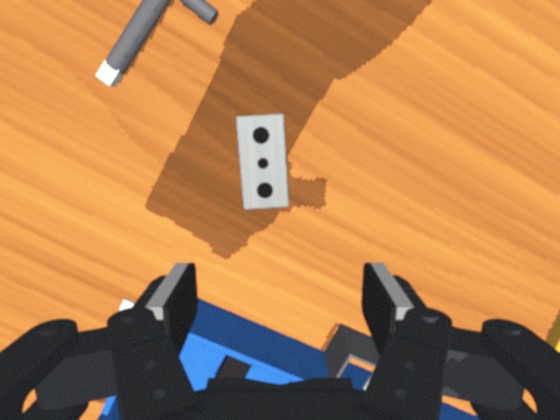

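Block0 sits at px (263,160), i.e. (400.5, -159), axis 33°. Descending.

>>> arm_command --rot '[[0, 0, 1.5], [0, 0, 1], [0, 0, 0.5], [0, 0, 0], [0, 0, 0]]' --slide '[[-8, -9, -30], [-7, -8, -30], [-4, -4, -25], [0, 0, -12], [0, 0, -6]]' --gripper '[65, 65, 65, 65, 65]'

```text
clock: 10.23
eef_pos: [411.0, -148.9, 65.4]
tool_rot: [3.133, -0.004, 2.15]
force: [0.1, 0.0, -0.8]
width: 65.1
```

```bash
python3 settle.py; python3 to.py 400.5 -159 15 123
```

```text
t 10.23 p [ 411.  -148.9   65.4] rpy [179.5  -0.2 123.2] F [ 0.1  0.  -0.8] w 65.1
t 10.28 p [ 410.5 -148.5   64.9] rpy [179.5  -0.3 123.2] F [-0.9  0.5 -1.1] w 65.3
t 10.33 p [ 410.9 -148.9   66.1] rpy [179.5  -0.2 123.2] F [ 0.6 -0.3 -0.6] w 64.9
slide [-10.4 -10.1 -51.1] rot [-0.5  0.3 -0.2]
```

>>> arm_command --rot '[[0, 0, 0], [0, 0, 0]]' --slide '[[-7, -7, -6], [-3, -3, -6]]' --gripper '[65, 65]'

```text
clock: 10.5
eef_pos: [403.6, -157.7, 54.8]
tool_rot: [3.129, -0.001, 2.155]
force: [-0.3, 0.2, -0.3]
width: 64.8
```

```bash
python3 settle.py; python3 to.py 400.5 -159 15 123
```

```text
t 10.5 p [ 403.6 -157.7   54.8] rpy [ 1.793e+02 -1.000e-01  1.235e+02] F [-0.3  0.2 -0.3] w 64.8
t 10.55 p [ 403.3 -157.9   54.2] rpy [ 1.793e+02 -1.000e-01  1.234e+02] F [-0.1  0.2 -0.3] w 64.8
t 10.6 p [ 403.5 -157.7   54.7] rpy [ 1.793e+02 -1.000e-01  1.234e+02] F [ 0.3 -0.6 -0.8] w 64.8
slide [ -3.   -1.3 -39.7] rot [-0.5  0.5 -0.4]
```

>>> arm_command --rot '[[0, 0, 0], [0, 0, 0], [0, 0, 0]]' --slide '[[-2.5, -1, -15], [-0.5, 0, -13], [0, 0, -8]]' --gripper '[65, 65, 65]'

```text
clock: 10.85
eef_pos: [402.7, -159.5, 30.9]
tool_rot: [3.131, 0.003, 2.153]
force: [-0.2, 0.3, -0.5]
width: 65.3
```

```bash
python3 settle.py; python3 to.py 400.5 -159 15 123
```

```text
t 10.85 p [ 402.7 -159.5   30.9] rpy [179.4   0.2 123.4] F [-0.2  0.3 -0.5] w 65.3
t 10.9 p [ 402.3 -159.6   29.9] rpy [1.795e+02 1.000e-01 1.234e+02] F [ 0.7 -0.4 -2.5] w 65.0
t 10.95 p [ 402.  -159.3   30.4] rpy [179.5   0.  123.4] F [-0.1  0.1  0.8] w 65.6
slide [ -1.5   0.3 -15.4] rot [-0.3  0.5 -0.4]
```

>>> arm_command --rot '[[0, 0, 0], [0, 0, 0]]' --slide '[[-1.5, 0, -9], [0, 0, -6]]' --gripper '[65, 65]'

```text
clock: 11.12
eef_pos: [401.9, -160.1, 17.2]
tool_rot: [3.131, 0.004, 2.153]
force: [0.5, -0.8, -0.6]
width: 64.9
```

```bash
python3 settle.py; python3 to.py 400.5 -159 15 123
```

```text
t 11.12 p [ 401.9 -160.1   17.2] rpy [179.4   0.2 123.4] F [ 0.5 -0.8 -0.6] w 64.9
t 11.17 p [ 401.9 -160.    16.6] rpy [179.4   0.2 123.4] F [1.1 1.5 0. ] w 65.1
t 11.22 p [ 401.9 -159.9   17. ] rpy [179.4   0.2 123.4] F [ 0.6  0.1 -0.3] w 64.8
slide [-1.4  0.9 -2. ] rot [-0.2  0.6 -0.4]
```

>>> arm_command --rot '[[0, 0, 0], [0, 0, 0], [0, 0, 0], [0, 0, 0], [0, 0, 0]]' --slide '[[0, 0, 0], [0, 0, 0], [0, 0, 0], [0, 0, 0], [0, 0, 0]]' --gripper '[20, 20, 20, 20, 20]'

```text
clock: 11.63
eef_pos: [402.3, -160.0, 19.4]
tool_rot: [3.131, 0.005, 2.155]
force: [-0.1, 0.4, -5.4]
width: 32.8
```

>>> arm_command --rot '[[0, 0, 0], [0, 0, 0], [0, 0, 0], [0, 0, 0], [0, 0, 0]]' --slide '[[0, 0, 0], [0, 0, 20], [0, 0, 35], [10, 5, 38], [18, 10, 25]]' --gripper '[20, 20, 20, 20, 20]'

```text
clock: 12.05
eef_pos: [419.3, -145.0, 135.3]
tool_rot: [-3.133, -0.011, 2.154]
force: [0.6, -0.6, -6.5]
width: 33.1
```

```bash
python3 settle.py; python3 to.py 586.4 12.1 110 93.7
```

```text
t 12.05 p [ 419.3 -145.   135.3] rpy [-179.5   -0.7  123.4] F [ 0.6 -0.6 -6.5] w 33.1
t 12.1 p [ 428.  -142.   139.3] rpy [179.8  -0.2 123.6] F [ 6.9  2.6 -2.2] w 32.9
t 12.15 p [ 427.5 -142.9  137.2] rpy [179.7  -0.2 123.6] F [ 1.3  0.  -6.8] w 32.8
slide [158.9 155.  -27.2] rot [ -0.3   0.2 -29.9]
```

>>> arm_command --rot '[[0, 0, -6], [0, 0, -6], [0, 0, -6], [0, 0, -6], [0, 0, -3]]' --slide '[[32, 17, 0], [32, 17, 0], [32, 17, 0], [32, 17, -5], [20, 10, -5]]' --gripper '[20, 20, 20, 20, 20]'

```text
clock: 12.57
eef_pos: [569.5, -69.7, 124.9]
tool_rot: [-3.131, -0.005, 1.653]
force: [1.5, 0.3, -5.6]
width: 32.9
```

```bash
python3 settle.py; python3 to.py 591.7 -55.7 75 93.7
```

```text
t 12.57 p [569.5 -69.7 124.9] rpy [-179.4   -0.3   94.7] F [ 1.5  0.3 -5.6] w 32.9
t 12.62 p [573.3 -66.6 124.3] rpy [-179.7   -0.4   94.8] F [ 7.3  2.4 -5.2] w 32.9
t 12.67 p [570.  -68.1 124.2] rpy [-179.4   -0.4   95.1] F [-0.7  0.3 -5.1] w 32.8
slide [ 21.7  12.4 -49.2] rot [-0.3 -0.6 -1.4]
```

>>> arm_command --rot '[[0, -0.3, -1], [0, 0, 0]]' --slide '[[12, 7, -20], [8, 4, -12]]' --gripper '[20, 20]'

```text
clock: 12.83
eef_pos: [588.6, -58.2, 91.0]
tool_rot: [-3.134, -0.003, 1.642]
force: [0.4, 0.6, -6.4]
width: 32.9
```

```bash
python3 settle.py; python3 to.py 591.7 -55.7 28 93.7
```

```text
t 12.83 p [588.6 -58.2  91. ] rpy [-179.6   -0.2   94.1] F [ 0.4  0.6 -6.4] w 32.9
t 12.88 p [588.7 -58.   89.3] rpy [-179.5   -0.2   94.1] F [ 2.6  1.4 -6.7] w 32.8
t 12.93 p [587.6 -58.8  90.4] rpy [-179.4   -0.2   94.1] F [-0.7  0.2 -4. ] w 32.9
slide [  4.1   3.1 -62.4] rot [-0.1 -0.6 -0.4]
```

>>> arm_command --rot '[[0, -0.3, -0.4], [0, 0, 0], [0, 0, 0]]' --slide '[[4, 3, -16], [0, 0, -14], [0, 0, -10]]' --gripper '[20, 20, 20]'

```text
clock: 13.18
eef_pos: [590.3, -58.4, 50.4]
tool_rot: [-3.135, -0.0, 1.636]
force: [-0.5, 0.1, -4.7]
width: 33.0
```

```bash
python3 settle.py; python3 to.py 591.7 -55.7 28 93.7; python3 look.py wrist w8
```

```text
t 13.18 p [590.3 -58.4  50.4] rpy [-179.6   -0.    93.7] F [-0.5  0.1 -4.7] w 33.0
t 13.23 p [588.8 -58.5  48.6] rpy [-179.4   -0.    93.7] F [ 0.3  0.4 -7.3] w 32.7
t 13.28 p [589.  -58.4  49.5] rpy [-179.5   -0.    93.7] F [-0.8 -0.1 -4.7] w 32.2
slide [  2.7   2.7 -21.5] rot [ 0.  -0.5 -0. ]
t 13.28 p [589.  -58.4  49.5] rpy [-179.5   -0.    93.7] F [-0.8 -0.1 -4.7] w 32.2
drift [0.8 0.3 0.9]
```

View pics/w8.png

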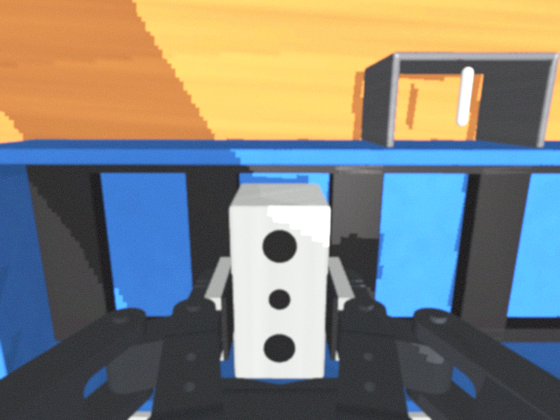

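>>> arm_command --rot '[[0, 0, 0], [0, 0, 0]]' --slide '[[3, 3.5, -10], [0, 0, -6]]' --gripper '[20, 20]'

```text
clock: 13.5
eef_pos: [594.9, -54.9, 36.1]
tool_rot: [-3.139, -0.0, 1.635]
force: [-0.1, -0.3, -5.8]
width: 32.9
```

```bash
python3 settle.py; python3 to.py 591.7 -55.7 28 93.7
```

```text
t 13.5 p [594.9 -54.9  36.1] rpy [-179.8   -0.    93.7] F [-0.1 -0.3 -5.8] w 32.9
t 13.55 p [594.2 -55.6  35.3] rpy [-179.7    0.    93.6] F [-0.6 -0.5 -6.9] w 32.4
t 13.6 p [593.9 -55.9  35.7] rpy [-179.7    0.    93.6] F [ 0.2  0.1 -5.9] w 32.9
slide [-2.2  0.2 -7.7] rot [ 0.1 -0.3  0.1]
```

>>> arm_command --rot '[[0, 0, 0], [0, 0, 0]]' --slide '[[-2, 0, -5], [0, 0, -3]]' --gripper '[20, 20]'

```text
clock: 13.77
eef_pos: [592.4, -55.9, 28.0]
tool_rot: [-3.138, 0.001, 1.634]
force: [-0.8, -1.3, -6.0]
width: 32.8
```

```bash
python3 settle.py; python3 to.py 591.7 -55.7 28 93.7
```

```text
t 13.77 p [592.4 -55.9  28. ] rpy [-1.798e+02  1.000e-01  9.360e+01] F [-0.8 -1.3 -6. ] w 32.8
t 13.82 p [592.6 -55.9  27.7] rpy [-1.798e+02  1.000e-01  9.360e+01] F [ 0.4 -0.  -5.9] w 32.5
t 13.87 p [592.8 -55.8  28. ] rpy [-1.798e+02  1.000e-01  9.360e+01] F [ 0.  -0.1 -5.3] w 32.9
slide [-1.1  0.1 -0. ] rot [ 0.1 -0.2  0.1]
```

>>> arm_command --rot '[[0, 0, 0], [0, 0, 0], [0, 0, 0], [0, 0, 0], [0, 0, 0]]' --slide '[[0, 0, -0.5], [0, 0, 0], [0, 0, 0], [0, 0, 0], [0, 0, 15]]' --gripper '[52, 52, 52, 52, 52]'

```text
clock: 14.28
eef_pos: [594.6, -55.5, 43.9]
tool_rot: [-3.141, 0.001, 1.635]
force: [-0.4, -0.8, 0.4]
width: 52.0
```

>>> arm_command --rot '[[0, 0, 0], [0, 0, 0], [0, 0, 0], [0, 0, 0], [0, 0, 0]]' --slide '[[0, 0, 30], [-10, 0, 40], [-15, -10, 40], [-10, -30, 20], [-10, -38, 0]]' --gripper '[52, 52, 52, 52, 52]'

```text
clock: 14.7
eef_pos: [553.6, -122.3, 181.9]
tool_rot: [3.131, -0.005, 1.653]
force: [1.6, -0.5, 0.3]
width: 52.1
```

```bash
python3 settle.py; python3 look.py wrist w9; python3 look.py side s4; python3 blk.py w9 590 -55 60 48; python3 blk.py s4 513 -387 60;python3 to.py 525 -390 180 63.5
```

```text
t 14.7 p [ 553.6 -122.3  181.9] rpy [179.4  -0.3  94.7] F [ 1.6 -0.5  0.3] w 52.1
t 14.75 p [ 549.8 -134.5  179.8] rpy [179.8   0.2  94. ] F [-2.2 -7.  -1.8] w 52.0
t 14.8 p [ 549.6 -132.4  178.2] rpy [1.799e+02 1.000e-01 9.380e+01] F [-0.9 -0.4 -0.6] w 52.0
drift [ 0.5  2.9 -0.7]
t 14.85 p [ 550.1 -128.9  177.6] rpy [ 1.799e+02 -1.000e-01  9.400e+01] F [-0.3  0.6  0.7] w 52.1
drift [0. 0. 0.]
px [377. 243.] n 2368 zmed 47.9
(array([584.5, -57. ]), array([34.9, 56.5]), np.float32(3.7), 2368, np.float64(48.0))
px [350. 315.] n 338 zmed 39.4
(array([ 512. , -388.9]), array([37.8, 68.7]), np.float32(151.9), 338, np.float64(40.0))
t 14.9 p [ 550.5 -126.1  177.1] rpy [179.9  -0.3  94.2] F [ 0.   0.6 -0.2] w 51.9
slide [ -25.5 -263.9    2.9] rot [ -0.2   0.2 -30.7]
```

View pics/w9.png

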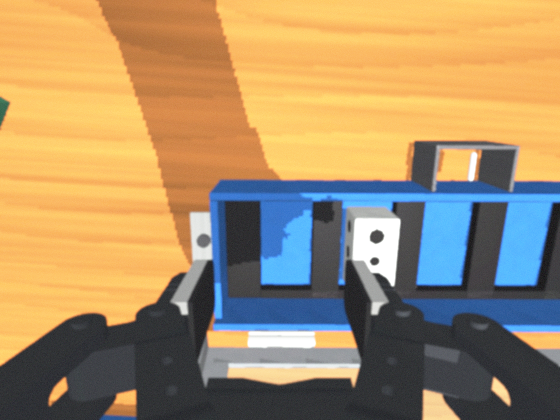

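View pics/s4.png

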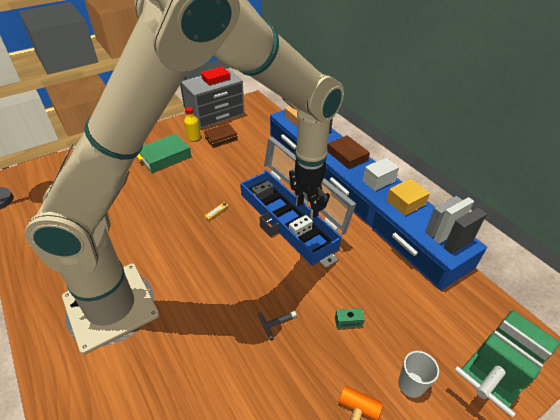

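>>> arm_command --rot '[[0, 0, -5], [0, 0, -5], [0, 0, -5], [0, 0, -5], [0, 0, -5]]' --slide '[[-4, -38, 0], [-4, -38, 0], [-4, -38, 0], [-4, -38, 0], [-4, -38, 0]]' --gripper '[65, 65, 65, 65, 65]'

```text
clock: 15.32
eef_pos: [536.2, -300.6, 178.1]
tool_rot: [3.134, -0.019, 1.221]
force: [1.3, -0.4, 1.2]
width: 65.1
```

>>> arm_command --rot '[[0, 0, -3], [0, 0, 0]]' --slide '[[-3, -36, 0], [-2, -15, 0]]' --gripper '[65, 65]'

```text
clock: 15.48
eef_pos: [531.0, -356.6, 177.2]
tool_rot: [3.134, -0.017, 1.161]
force: [-1.2, 0.1, -0.0]
width: 64.8
```

```bash
python3 settle.py; python3 look.py wrist w10; python3 blk.py w10 513 -388 60;python3 to.py 513 -388 70 63
```

```text
t 15.48 p [ 531.  -356.6  177.2] rpy [179.6  -1.   66.5] F [-1.2  0.1 -0. ] w 64.8
t 15.53 p [ 530.4 -358.3  176.9] rpy [179.6  -0.9  66.5] F [-0.4 -3.4  0.1] w 65.0
t 15.58 p [ 531.  -354.6  176.9] rpy [179.6  -1.1  66.7] F [-0.8  0.1  0.4] w 64.8
drift [0.7 2.8 0.2]
px [229. 192.] n 3978 zmed 39.9
(array([ 514.6, -385.2]), array([34. , 68.2]), np.float32(152.1), 3978, np.float64(40.0))
t 15.63 p [ 531.9 -351.3  177.1] rpy [179.7  -1.2  66.9] F [-0.2  0.4 -0.9] w 64.8
slide [ -18.9  -36.7 -107.1] rot [-0.9  0.8 -3.8]
```

View pics/w10.png

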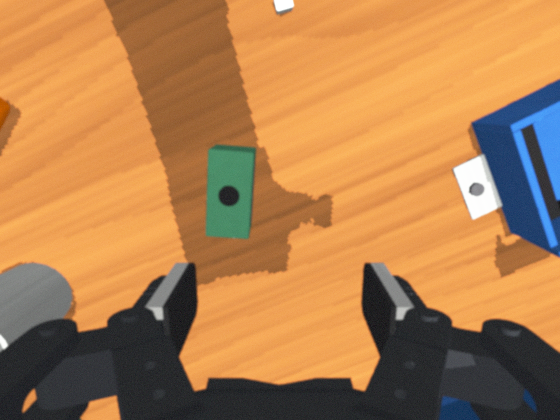

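>>> arm_command --rot '[[-0.5, 0.4, -2], [-0.3, 0.4, -2], [0, 0, -0.5], [0, 0, 0]]' --slide '[[-6, -14, -28], [-6, -12, -28], [-4, -6, -25], [0, 0, -15]]' --gripper '[65, 65, 65, 65]'

```text
clock: 15.97
eef_pos: [525.3, -371.4, 83.2]
tool_rot: [3.132, -0.011, 1.103]
force: [-0.5, -0.6, -0.9]
width: 65.2
```

```bash
python3 settle.py; python3 look.py wrist w11; python3 blk.py w11 513 -388 60;python3 to.py 514.6 -385.2 16 62.1
```

```text
t 15.97 p [ 525.3 -371.4   83.2] rpy [179.5  -0.6  63.2] F [-0.5 -0.6 -0.9] w 65.2
t 16.02 p [ 525.  -368.8   80.8] rpy [179.7  -0.7  63.3] F [-0.7  1.1 -2. ] w 65.0
t 16.07 p [ 525.7 -368.9   82.8] rpy [179.6  -0.7  63.4] F [ 0.3  0.8 -0. ] w 65.4
drift [ 0.8 -0.7  1.7]
px [238. 231.] n 8215 zmed 39.9
(array([ 514.3, -385.3]), array([33.7, 68.5]), np.float32(152.2), 8215, np.float64(40.0))
t 16.12 p [ 527.  -369.9   84.7] rpy [179.4  -0.7  63.3] F [ 0.8 -0.2  0.9] w 65.2
slide [-12.4 -15.3 -68.7] rot [-0.4  0.8 -1.2]
```

>>> arm_command --rot '[[-0.3, 0.6, -0.6], [0, 0, -0.6], [0, 0, 0]]' --slide '[[-8, -10, -8], [-5, -5, -8], [0, 0, -4]]' --gripper '[65, 65, 65]'

```text
clock: 16.37
eef_pos: [518.1, -383.3, 68.0]
tool_rot: [3.132, -0.004, 1.089]
force: [0.5, 0.6, -0.4]
width: 65.0
```

```bash
python3 settle.py; python3 to.py 514.4 -385.2 16 62.1
```

```text
t 16.37 p [ 518.1 -383.3   68. ] rpy [179.4  -0.2  62.4] F [ 0.5  0.6 -0.4] w 65.0
t 16.42 p [ 518.2 -382.7   67.5] rpy [179.5  -0.2  62.4] F [ 0.   0.8 -1.1] w 65.0
t 16.47 p [ 518.6 -382.3   67.9] rpy [179.5  -0.3  62.5] F [ 0.  -0.3  0.8] w 65.2
slide [ -4.2  -2.9 -51.9] rot [ 0.   0.6 -0.4]
```

>>> arm_command --rot '[[0, 0, 0], [0, 0, 0], [0, 0, 0], [0, 0, 0]]' --slide '[[-3.5, -2.5, -16], [0, 0, -14], [0, 0, -10], [0, 0, -5]]' --gripper '[65, 65, 65, 65]'

```text
clock: 16.8
eef_pos: [517.8, -385.8, 24.1]
tool_rot: [3.125, -0.005, 1.09]
force: [-1.6, -0.1, -0.2]
width: 64.7
```

```bash
python3 settle.py; python3 to.py 514.4 -385.2 16 62.1
```

```text
t 16.8 p [ 517.8 -385.8   24.1] rpy [179.   -0.3  62.5] F [-1.6 -0.1 -0.2] w 64.7
t 16.85 p [ 517.6 -385.3   23.4] rpy [179.1  -0.3  62.5] F [-0.4 -0.7 -0.6] w 64.9
t 16.9 p [ 517.9 -385.4   24.2] rpy [179.1  -0.3  62.5] F [-0.1  0.2  0.8] w 64.8
slide [-3.5  0.2 -8.2] rot [ 0.1  1.  -0.4]
```

>>> arm_command --rot '[[0, 0.8, 0], [0, 0, 0], [0, 0, 0], [0, 0, 0], [0, 0, 0]]' --slide '[[-3, 0, -5], [0, 0, -3], [0, 0, 0], [0, 0, 0], [0, 0, 0]]' --gripper '[65, 65, 20, 20, 20]'

```text
clock: 17.32
eef_pos: [516.2, -385.9, 17.2]
tool_rot: [3.136, 0.002, 1.091]
force: [1.9, -1.6, -4.4]
width: 32.7
```

>>> arm_command --rot '[[0, 0, 0], [0, 0, 0], [0, 0, 0]]' --slide '[[0, 0, 0], [0, 0, 0], [0, 0, 0]]' --gripper '[20, 20, 20]'

```text
clock: 17.57
eef_pos: [516.0, -385.8, 17.1]
tool_rot: [3.137, 0.002, 1.091]
force: [0.6, 0.2, -2.2]
width: 32.7
```

```bash
python3 to.py 514.4 -385.2 16 62.1
```

```text
t 17.57 p [ 516.  -385.8   17.1] rpy [1.797e+02 1.000e-01 6.250e+01] F [ 0.6  0.2 -2.2] w 32.7
slide [-1.6  0.6 -1.1] rot [ 0.2  0.2 -0.4]
```

>>> arm_command --rot '[[0, 0, 0], [0, 0, 0], [0, 0, 0], [0, 0, 5], [0, 0, 5]]' --slide '[[0, 0, 18], [0, 0, 36], [5, 10, 36], [8, 30, 15], [10, 36, 0]]' --gripper '[20, 20, 20, 20, 20]'

```text
clock: 17.98
eef_pos: [528.9, -317.5, 119.4]
tool_rot: [-3.134, 0.011, 1.254]
force: [0.5, 0.3, -6.1]
width: 33.1
```

>>> arm_command --rot '[[0, 0, 5], [0, 0, 5], [0, 0, 5], [0, 0, 3], [0, 0, 0]]' --slide '[[14, 36, 0], [14, 36, 0], [14, 36, 0], [10, 30, 0], [4, 15, 0]]' --gripper '[20, 20, 20, 20, 20]'

```text
clock: 18.4
eef_pos: [584.6, -154.1, 120.0]
tool_rot: [-3.134, 0.008, 1.587]
force: [0.8, 0.5, -5.5]
width: 32.7
```

```bash
python3 settle.py; python3 to.py 596.9 -123.5 80 93.7
```

```text
t 18.4 p [ 584.6 -154.1  120. ] rpy [-179.6    0.5   90.9] F [ 0.8  0.5 -5.5] w 32.7
t 18.45 p [ 585.3 -150.2  120.1] rpy [-179.6    0.3   91.1] F [ 1.2  5.1 -5.5] w 32.8
t 18.5 p [ 584.4 -153.5  119.9] rpy [-179.5    0.4   91. ] F [ 0.7 -0.3 -5.1] w 32.6
slide [ 12.5  30.  -39.9] rot [ 0.5 -0.5  2.7]
```

>>> arm_command --rot '[[0, -0.5, 1.6], [0, 0, 1]]' --slide '[[8, 20, -12], [5, 10, -12]]' --gripper '[20, 20]'

```text
clock: 18.67
eef_pos: [597.1, -126.5, 96.4]
tool_rot: [3.141, 0.012, 1.631]
force: [0.7, 1.3, -4.7]
width: 32.6
```

```bash
python3 settle.py; python3 to.py 596.9 -123.5 60 93.7
```

```text
t 18.67 p [ 597.1 -126.5   96.4] rpy [179.9   0.7  93.4] F [ 0.7  1.3 -4.7] w 32.6
t 18.72 p [ 596.4 -126.2   93.8] rpy [-179.9    0.7   93.5] F [ 1.3  1.1 -7.3] w 32.7
t 18.77 p [ 595.3 -128.2   94.4] rpy [-179.8    0.8   93.4] F [-0.3 -1.5 -5.8] w 33.0
slide [  1.6   4.7 -34.4] rot [ 0.8 -0.2  0.3]
```

>>> arm_command --rot '[[0.6, 0, 0.2], [0, 0, 0], [0, 0, 0]]' --slide '[[1.5, 5, -15], [0, 0, -13], [0, 0, -9]]' --gripper '[20, 20, 20]'

```text
clock: 19.02
eef_pos: [596.5, -127.6, 56.9]
tool_rot: [-3.138, 0.007, 1.63]
force: [-1.3, -0.5, -5.5]
width: 33.0
```

```bash
python3 settle.py; python3 to.py 596.9 -123.5 25 93.7
```

```text
t 19.02 p [ 596.5 -127.6   56.9] rpy [-179.8    0.4   93.4] F [-1.3 -0.5 -5.5] w 33.0
t 19.07 p [ 595.1 -127.6   55.1] rpy [-179.6    0.4   93.4] F [-0.9 -1.3 -8. ] w 32.9
t 19.12 p [ 595.2 -127.4   56.1] rpy [-179.6    0.4   93.4] F [-1.2  0.7 -5.7] w 33.1
slide [  1.7   3.9 -31.1] rot [ 0.4 -0.4  0.3]
```

>>> arm_command --rot '[[0, 0, 0.3]]' --slide '[[1.5, 4, -10]]' --gripper '[20]'

```text
clock: 19.2
eef_pos: [597.8, -125.3, 47.3]
tool_rot: [-3.137, 0.008, 1.633]
force: [1.2, -0.2, -4.5]
width: 33.1
```

```bash
python3 settle.py; python3 to.py 596.9 -123.5 25 93.7
```

```text
t 19.2 p [ 597.8 -125.3   47.3] rpy [-179.8    0.5   93.5] F [ 1.2 -0.2 -4.5] w 33.1
t 19.25 p [ 596.3 -123.5   44.4] rpy [-179.6    0.3   93.6] F [ 0.4  1.1 -8.2] w 33.0
t 19.3 p [ 595.8 -123.2   44.9] rpy [-179.5    0.3   93.7] F [-1.3  1.  -6.5] w 32.9
slide [  1.1  -0.3 -19.9] rot [ 0.4 -0.5  0. ]
```

>>> arm_command --rot '[[0, 0, 0], [0, 0, 0], [0, 0, 0]]' --slide '[[1, 0, -9], [0, 0, -6], [0, 0, -3]]' --gripper '[20, 20, 20]'

```text
clock: 19.55
eef_pos: [598.1, -123.1, 26.6]
tool_rot: [-3.135, 0.006, 1.635]
force: [-0.2, -0.1, -5.8]
width: 33.1
```

```bash
python3 settle.py; python3 to.py 596.9 -123.5 25 93.7
```

```text
t 19.55 p [ 598.1 -123.1   26.6] rpy [-179.6    0.4   93.7] F [-0.2 -0.1 -5.8] w 33.1
t 19.6 p [ 597.6 -123.1   26.1] rpy [-179.6    0.3   93.7] F [ 0.4 -0.5 -6.2] w 32.8
t 19.65 p [ 597.6 -123.1   26.6] rpy [-179.6    0.3   93.7] F [-0.1 -0.2 -5.6] w 32.8
slide [-0.7 -0.4 -1.6] rot [ 0.4 -0.4  0. ]
```

>>> arm_command --rot '[[0, 0, 0], [0, 0, 0], [0, 0, 0], [0, 0, 0], [0, 0, 0]]' --slide '[[0, 0, -1.5], [0, 0, 0], [0, 0, 0], [0, 0, 0], [0, 0, 15]]' --gripper '[20, 52, 52, 52, 52]'

```text
clock: 20.07
eef_pos: [599.1, -123.0, 41.2]
tool_rot: [-3.137, 0.007, 1.635]
force: [0.1, 0.1, -0.3]
width: 52.0
```

>>> arm_command --rot '[[0, 0, 0], [0, 0, 0], [0, 0, 0], [0, 0, 0], [0, 0, 0]]' --slide '[[0, 0, 30], [-5, 0, 40], [-25, 20, 40], [-35, 20, 15], [-35, 20, 0]]' --gripper '[52, 52, 52, 30, 0]'

```text
clock: 20.48
eef_pos: [511.8, -69.3, 167.2]
tool_rot: [3.129, 0.009, 1.627]
force: [0.4, -0.1, -0.6]
width: 28.6
```

>>> arm_command --rot '[[0, 0, 0], [0, 0, 0], [0, 0, 0]]' --slide '[[-30, 25, 15], [-10, 25, 15], [0, 15, 5]]' --gripper '[0, 0, 0]'

```text
clock: 20.73
eef_pos: [463.4, -2.9, 205.9]
tool_rot: [3.13, 0.013, 1.626]
force: [0.2, 0.0, 0.9]
width: 0.3
```

```bash
python3 settle.py; python3 look.py wrist w12; python3 look.py side s5; python3 look.py scene c5; for b in "595 -123" "590 -56" "578 149"; do python3 blk.py w12 $b 45 48; done
```

```text
t 20.73 p [463.4  -2.9 205.9] rpy [179.3   0.8  93.2] F [0.2 0.  0.9] w 0.3
t 20.78 p [4.646e+02 2.000e-01 2.067e+02] rpy [179.2   0.7  93.4] F [0.3 3.6 1.1] w 0.1
t 20.83 p [465.7  -2.  205.7] rpy [179.2   0.7  93.3] F [ 0.1 -0.1 -0.1] w 0.4
drift [ 0.4 -1.8 -0.9]
t 20.88 p [465.9  -4.1 204.7] rpy [179.3   0.7  93.2] F [ 0.1 -0.9  0.2] w 0.3
drift [0. 0. 0.]
t 20.93 p [465.8  -5.4 203.9] rpy [179.4   0.8  93.1] F [-0.2 -0.3  0.3] w -0.0
drift [0. 0. 0.]
px [137. 305.] n 1422 zmed 47.7
(array([ 582.1, -122. ]), array([35.8, 44.1]), np.float32(3.8), 1422, np.float64(48.0))
px [214. 299.] n 973 zmed 47.8
(array([570. , -56.1]), array([30.6, 34.3]), np.float32(93.8), 973, np.float64(48.0))
px [444. 310.] n 1898 zmed 47.8
(array([568.8, 146.8]), array([36.2, 54.9]), np.float32(3.8), 1898, np.float64(48.0))
```

View pics/w12.png

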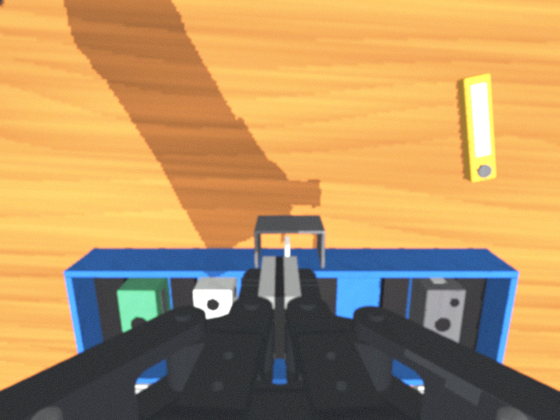

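View pics/s5.png

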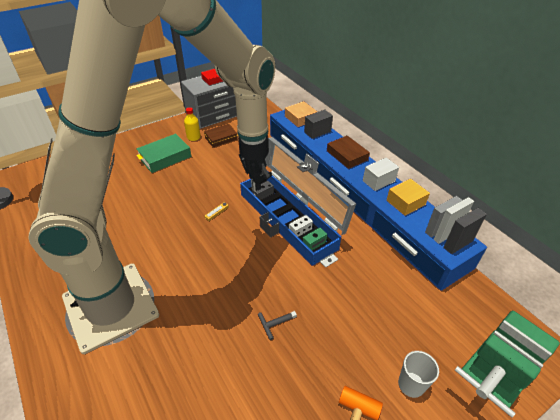

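View pics/c5.png

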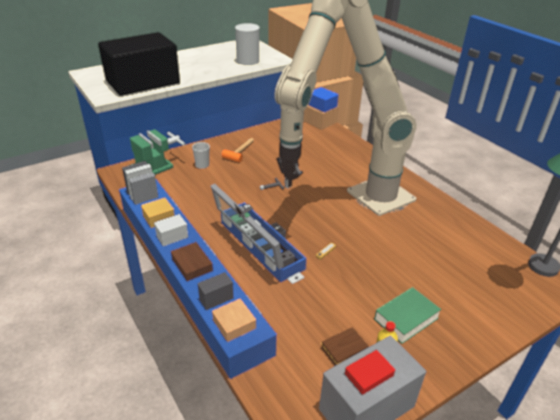

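```bash
python3 - <<'E'
from m import *
import pickle
for n in("s5","c5"):
    c,p,d=pickle.load(open(n+".pkl","rb")); P=pts(c,d)
    m=(abs(P[...,1]-20)<60)&(P[...,2]>20)&(d>0)
    Q=P[m]
    for a in range(600,900,25):
        q=Q[(Q[:,0]>=a)&(Q[:,0]<a+25)]
        if len(q): print(n,a,len(q),"zmax",q[:,2].max().round(),np.percentile(q[:,2],95).round())
E
python3 to.py 710 20 255 93.7
```

```text
s5 600 28 zmax 47.0 46.0
s5 625 492 zmax 204.0 194.0
s5 650 837 zmax 216.0 206.0
s5 675 7 zmax 213.0 213.0
s5 775 386 zmax 103.0 99.0
s5 800 174 zmax 105.0 103.0
s5 825 301 zmax 138.0 136.0
s5 850 192 zmax 138.0 137.0
s5 875 159 zmax 138.0 136.0
c5 625 169 zmax 202.0 197.0
c5 650 438 zmax 214.0 197.0
c5 675 45 zmax 218.0 216.0
c5 775 34 zmax 103.0 102.0
c5 800 157 zmax 108.0 105.0
c5 825 87 zmax 142.0 139.0
c5 850 129 zmax 141.0 139.0
c5 875 127 zmax 142.0 139.0
t 20.98 p [465.6  -6.1 203.3] rpy [179.4   0.8  93. ] F [ 0.2 -0.8 -0.5] w 0.0
slide [244.4  26.1  51.7] rot [0.7 0.6 0.7]
```

>>> arm_command --rot '[[0.3, 0.3, 0.3], [0.3, 0.3, 0.3], [0, 0, 0], [0, 0, 0], [0, 0, 0]]' --slide '[[5, 3, 35], [30, 3, 25], [38, 4, 0], [38, 4, 0], [38, 4, 0]]' --gripper '[0, 0, 0, 0, 0]'

```text
clock: 21.4
eef_pos: [611.6, 1.5, 263.3]
tool_rot: [-3.126, 0.008, 1.622]
force: [1.0, 0.9, 0.8]
width: -0.1
```

>>> arm_command --rot '[[0, 0, 0], [0, 0, 0], [0, 0, 0]]' --slide '[[38, 4, 0], [35, 2, 0], [15, 1, 0]]' --gripper '[0, 0, 0]'

```text
clock: 21.65
eef_pos: [707.7, 2.1, 258.9]
tool_rot: [-3.125, 0.01, 1.612]
force: [-0.7, 1.2, -0.2]
width: -0.1
```

```bash
python3 settle.py; python3 to.py 710 20 195 93.7; python3 look.py side s6
```

```text
t 21.65 p [707.7   2.1 258.9] rpy [-179.1    0.6   92.4] F [-0.7  1.2 -0.2] w -0.1
t 21.7 p [708.9   1.8 257.9] rpy [-179.1    0.5   92.3] F [ 2.2 -0.9 -0.6] w 0.3
t 21.75 p [706.1   2.  257.9] rpy [-178.9    0.6   92.4] F [ 0.5 -0.2 -0.1] w -0.1
slide [  3.9  18.  -62.9] rot [ 0.6 -1.   1.4]
t 21.75 p [706.1   2.  257.9] rpy [-178.9    0.6   92.4] F [ 0.5 -0.2 -0.1] w -0.1
drift [0. 0. 0.]
```

View pics/s6.png

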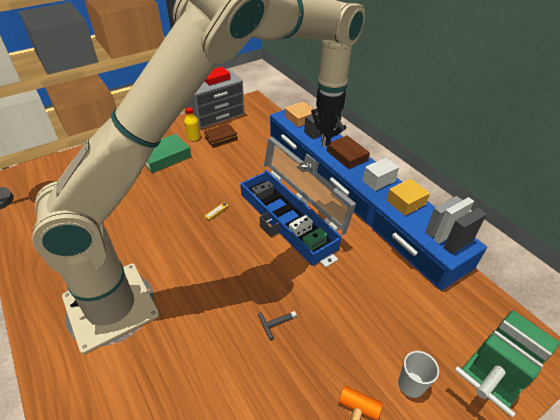

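>>> arm_command --rot '[[0.3, -0.5, 0.7], [0.3, -0.5, 0.5], [0, 0, 0], [0, 0, 0]]' --slide '[[5, 14, -8], [0, 3, -22], [0, 0, -20], [0, 0, -10]]' --gripper '[0, 0, 0, 0]'

```text
clock: 22.13
eef_pos: [708.3, 20.3, 197.2]
tool_rot: [3.14, -0.001, 1.634]
force: [-0.2, 0.5, 0.7]
width: -0.3
```

```bash
python3 settle.py; python3 to.py 710 20 192 93.7
```

```text
t 22.13 p [708.3  20.3 197.2] rpy [ 1.799e+02 -1.000e-01  9.360e+01] F [-0.2  0.5  0.7] w -0.3
t 22.18 p [707.2  19.9 195.6] rpy [-1.799e+02 -1.000e-01  9.360e+01] F [-0.6 -0.3 -0.8] w -0.2
t 22.23 p [708.   19.6 197.2] rpy [-180.    -0.    93.6] F [ 0.6 -0.3 -0.2] w 0.0
slide [ 2.   0.4 -5.2] rot [-0.  -0.   0.1]
```

>>> arm_command --rot '[[0, 0, 0], [0, 0, 0], [0, 0, 0], [0, 0, 0], [0, 0, 0]]' --slide '[[-10, -0.6, -2], [-10, -0.6, -2], [-10, -0.6, 0], [-10, -0.6, 0], [-10, -0.6, 0]]' --gripper '[0, 0, 0, 0, 0]'

```text
clock: 22.65
eef_pos: [662.7, 17.4, 198.8]
tool_rot: [3.125, -0.002, 1.633]
force: [2.5, 0.1, -1.7]
width: 0.1
```

>>> arm_command --rot '[[0, 0, 0], [0, 0, 0], [0, 0, 0], [0, 0, 0], [0, 0, 0]]' --slide '[[-10, -0.6, -5], [-10, -0.6, -4], [-10, -0.6, -4], [-10, -0.6, -4], [-10, -0.6, -4]]' --gripper '[0, 0, 0, 0, 0]'

```text
clock: 23.07
eef_pos: [623.2, 15.3, 190.5]
tool_rot: [3.09, -0.002, 1.631]
force: [3.6, -0.1, -0.3]
width: -0.2
```

```bash
python3 look.py side s7
```

```text
t 23.07 p [623.2  15.3 190.5] rpy [ 1.77e+02 -1.00e-01  9.35e+01] F [ 3.6 -0.1 -0.3] w -0.2
drift [0. 0. 0.]
```

View pics/s7.png

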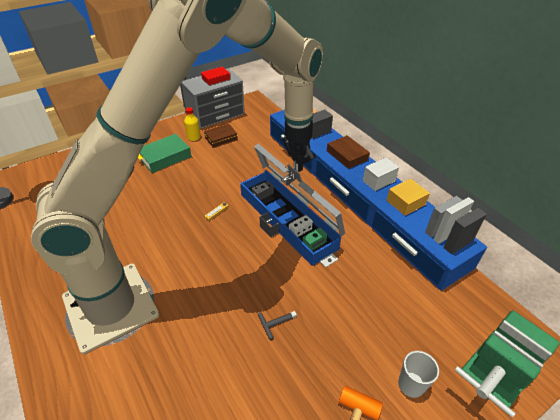

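>>> arm_command --rot '[[0, 1.2, 0], [0, 1.2, 0], [0, 1, 0], [0, 1, 0], [0, 1, 0]]' --slide '[[-9, -0.6, -5], [-9, -0.6, -5], [-9, -0.6, -6], [-8, -0.6, -6], [-8, -0.6, -7]]' --gripper '[0, 0, 0, 0, 0]'

```text
clock: 23.53
eef_pos: [581.1, 12.9, 166.1]
tool_rot: [-3.104, -0.008, 1.63]
force: [1.7, -0.2, 4.6]
width: -0.2
```

>>> arm_command --rot '[[0, -0.5, 0], [0, -0.4, 0], [0, -0.3, 0], [0, 0, 0], [0, 0, 0]]' --slide '[[-8, -0.6, -7], [-8, -0.6, -8], [-7, -0.6, -8], [-6, -0.6, -8], [-5, -0.6, -8]]' --gripper '[0, 0, 0, 0, 0]'

```text
clock: 23.95
eef_pos: [545.4, 10.7, 123.1]
tool_rot: [-3.123, -0.01, 1.63]
force: [3.4, 0.4, 2.6]
width: -0.1
```

```bash
python3 look.py side s8
```

```text
t 23.95 p [545.4  10.7 123.1] rpy [-178.9   -0.6   93.4] F [3.4 0.4 2.6] w -0.1
drift [0. 0. 0.]
```

View pics/s8.png

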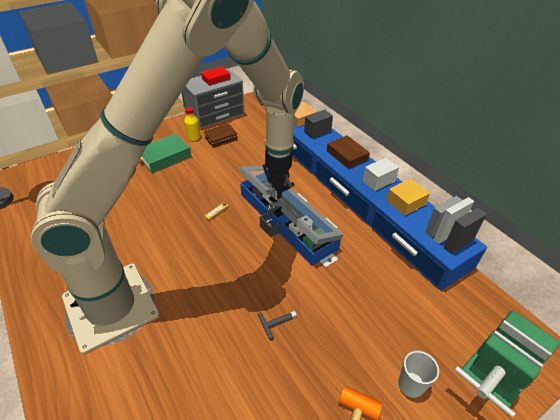

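>>> arm_command --rot '[[0, 0, 0], [0, 0, 0], [0, 0, 0], [0, 0, 0], [0, 0, 0]]' --slide '[[-7, -0.6, -8], [-6, -0.6, -9], [-6, -0.6, -9], [-4, 0, -8], [-2, 0, -6]]' --gripper '[0, 0, 0, 0, 0]'

```text
clock: 24.42
eef_pos: [521.2, 9.5, 79.5]
tool_rot: [-3.123, -0.012, 1.63]
force: [3.6, 0.6, 2.3]
width: -0.3
```

>>> arm_command --rot '[[0, 0, 0], [0, 0, 0], [0, 0, 0], [0, 0, 0]]' --slide '[[-2, 0, -5], [-1, 0, -4], [0, 0, -4], [0, 0, -4]]' --gripper '[0, 0, 0, 0]'

```text
clock: 24.75
eef_pos: [518.2, 9.5, 61.1]
tool_rot: [-3.122, -0.012, 1.63]
force: [-2.6, -1.8, 32.8]
width: 0.1
```

>>> arm_command --rot '[[0, 0, 0], [0, 0, 0], [0, 0, 0], [0, 0, 0], [0, 0, 0]]' --slide '[[0, 0, 6], [0, 0, 12], [0, 0, 25], [-10, 0, 38], [-10, 0, 38]]' --gripper '[0, 0, 0, 0, 0]'

```text
clock: 25.17
eef_pos: [487.1, 8.5, 173.4]
tool_rot: [-3.093, -0.012, 1.63]
force: [1.5, -0.7, 0.5]
width: 0.3
```

>>> arm_command --rot '[[0, 0, 0], [0, 0, 0], [0, 0, 0], [0, 0, 0], [0, 0, 0]]' --slide '[[-5, 0, 38], [-5, 0, 30], [0, 0, 10], [0, 0, 0], [0, 0, 0]]' --gripper '[0, 0, 0, 0, 0]'

```text
clock: 25.58
eef_pos: [468.9, 8.1, 257.2]
tool_rot: [-3.082, -0.009, 1.631]
force: [-1.0, 0.2, -0.1]
width: 0.1
```

>>> arm_command --rot '[[0, 0, 0], [0, 0, 0], [0, 0, 0], [0, 0, 0], [0, 0, 0]]' --slide '[[0, 0, 0], [0, 0, 0], [0, 0, 0], [0, 0, 0], [0, 0, 0]]' --gripper '[0, 0, 0, 0, 0]'

```text
clock: 26.0
eef_pos: [464.7, 7.4, 251.3]
tool_rot: [-3.069, -0.01, 1.631]
force: [-0.7, -0.2, -0.3]
width: 0.0
```

```bash
python3 look.py side s9; python3 look.py wrist w13; python3 look.py scene c9; python3 case.py w13
```

```text
t 26.0 p [464.7   7.4 251.3] rpy [-175.8   -0.6   93.4] F [-0.7 -0.2 -0.3] w 0.0
drift [0. 0. 0.]
t 26.05 p [464.7   7.4 251.3] rpy [-175.8   -0.6   93.4] F [-0.4  0.3 -0.2] w -0.4
drift [0.1 0.  0.2]
t 26.1 p [464.9   7.4 251.5] rpy [-175.9   -0.6   93.4] F [-0.1  0.6  0.2] w -0.1
drift [0. 0. 0.]
yaw 3.0861407031102335 pad [508.6   6.2  73. ] tab front ex 495.9 tab mid ey -47.8975131873259 7.649473485079885
front ex 528.854126047867 ends ey [np.float64(-48.67838368137912), np.float64(-45.038831643912)] len 3.6395520374671193
case origin [588.52576432 -15.19602269] pad-based [579.54076427  10.00401261]
```

View pics/s9.png

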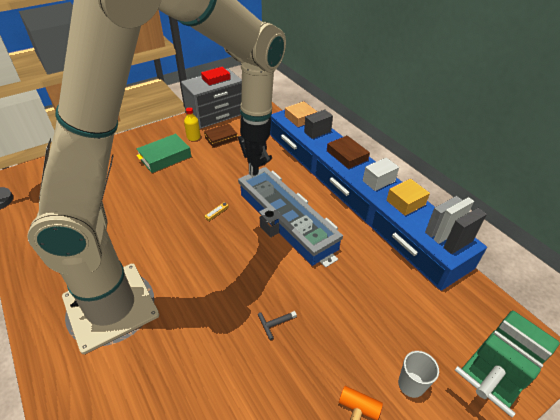

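View pics/w13.png

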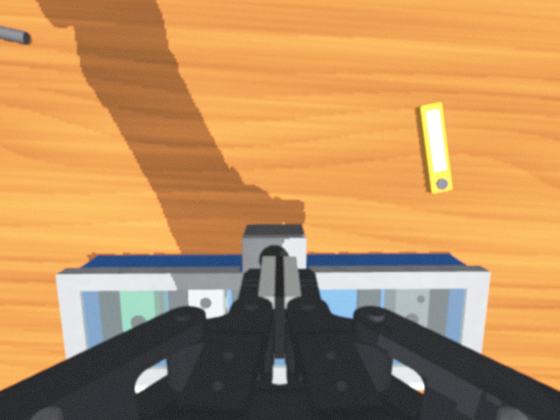

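>>> arm_command --rot '[[0, 0, 0], [0, 0, 0], [0, 0, 0], [0, 0, 0], [0, 0, 0]]' --slide '[[-8, 0, 20], [-8, 0, 20], [-5, 0, 10], [0, 0, 0], [0, 0, 0]]' --gripper '[0, 0, 0, 0, 0]'

```text
clock: 26.57
eef_pos: [443.2, 7.6, 302.5]
tool_rot: [-3.069, -0.011, 1.631]
force: [-0.7, -0.6, 0.8]
width: -0.0
```

>>> arm_command --rot '[[0, 0, 0], [0, 0, 0], [0, 0, 0], [0, 0, 0], [0, 0, 0]]' --slide '[[0, 0, 0], [0, 0, 0], [0, 0, 0], [0, 0, 0], [0, 0, 0]]' --gripper '[0, 0, 0, 0, 0]'

```text
clock: 26.98
eef_pos: [443.0, 7.2, 299.9]
tool_rot: [-3.066, -0.012, 1.631]
force: [-0.2, -0.1, -0.8]
width: -0.1
```

```bash
python3 look.py wrist w14; python3 look.py side s10; python3 look.py scene c10; python3 - <<'E'
from m import *
import pickle
o=np.array([586.4,12.1]);a=np.radians(3.69);ex=np.array([np.cos(a),np.sin(a)]);ey=np.array([-ex[1],ex[0]])
for n in("w14","s10","c10"):
    c,p,d=pickle.load(open(n+".pkl","rb")); P=pts(c,d)
    X=(P[...,:2]-o)@ex;Y=(P[...,:2]-o)@ey
    for nm,x0,x1,w in(("tab",-88,-60,26),("front",-56,-46,185),("back",40,50,185)):
        m=(X>x0)&(X<x1)&(abs(Y)<w)&(P[...,2]>40)&(P[...,2]<110); print(n,nm,m.sum(),np.median(P[m][:,2]).round(1) if m.any() else "")
    h=cv2.cvtColor(p,cv2.COLOR_RGB2HSV)
E
```

```text
t 26.98 p [443.    7.2 299.9] rpy [-175.6   -0.7   93.4] F [-0.2 -0.1 -0.8] w -0.1
drift [-0. -0. -0.]
t 27.03 p [442.9   7.2 299.9] rpy [-175.6   -0.7   93.4] F [-0.  -0.4  0.4] w -0.1
drift [0. 0. 0.]
t 27.08 p [443.    7.2 300. ] rpy [-175.6   -0.7   93.4] F [ 0.4  0.7 -0.2] w 0.3
drift [0. 0. 0.]
w14 tab 713 70.7
w14 front 2589 70.7
w14 back 323 70.0
s10 tab 126 70.8
s10 front 336 69.5
s10 back 253 69.3
c10 tab 72 72.0
c10 front 182 71.3
c10 back 205 70.6
```

View pics/w14.png

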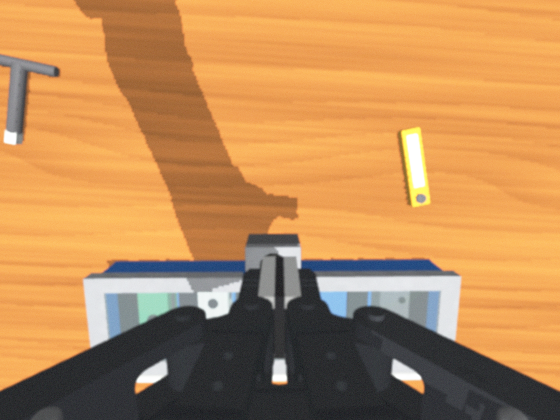

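View pics/c10.png

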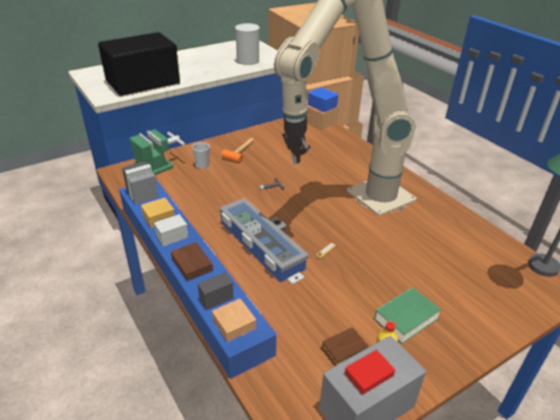

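```bash
python3 -c "
from cell import ctrl
print(ctrl.finish_job())"
```

```text
the job is handed in; nothing more can be done
None
```

The three blocks on the bench are flat in wells of their own, the lid is latched shut, and I handed the job in at about 27 s. No verdict comes back, so the result rests on my own checks.

- **Opening:** one press on the pad released the latch, and the lid sprang fully open.
- **Blocks:** I found only the dark steel, bright holed and green blocks. Neither V-block showed in any view. The dark block went to well 4, the bright block to well 1 and the green block to well 0.
- **Closing:** I pushed the lid over from behind, pressed it to the stop (33 N at the tool) and let go.

**Last checks:**
- **Block positions:** all three block tops measured about 48 mm high with the lid open, as they should be on a well floor. The dark block was fully visible, about 1 mm from its well's centre. The other two were partly hidden by the gripper, so I judged their positions from the visible edges and the tool pose at release.
- **Lid:** about 2 s after release it was level at front and back, about 70 mm in all three views, with the arm clear of it.
- **Bystanders:** those in view looked unmoved. I compared them by eye only and did not measure them.
- **Failed check:** when I re-ran my case-measuring script on a wrist picture after closing, the gripper blocked the view and the result was useless. I used the depth heights instead.

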